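Lever the snap-fit lid off a junction box

TASK

Open the grey junction box on the bench: put the blade of the flat pry tool over the rim of the box's end pocket and under the lip of the lid, and lever the lip up with the blade alone until the catch lets go. Lay the pry tool down on the bench, then lift the lid off and lay it flat on the black rubber mat. Leave the other things on the bench where they are.

Things in the scene. Friction and masses are not known exactly. Their poses are not given: they have to be found in the camera images.
- box: Grey junction box screwed to the bench. Origin on the bench under its main tray's centre; tray 130 (x) by 60 (y) by 44 mm high, with a 52 mm high collar inside the lid. At the -x end an open screw pocket, x -65 to -103 mm, 52 mm wide inside, floor 20 mm and side walls 43 mm up, ends in a higher rim (pry_rim). At the +x end: a low ear and two black cable glands, to x = 89, below z = 35 mm.
- pry_rim (a point): Top middle of the rim at the pocket's end, the fulcrum for the pry tool: at x -100, y 0, z 53 mm in the box's frame, axes as the box's. A 6 mm thick wall along the box's y with a round top (3 mm radius, its axis 3 mm below this point).
- lid_center (a point): Centre, half-way up, of the light grey loose lid (90 g), a cap 130 (x) by 60 (y) by 18 mm high, open below; axes as the box's when closed. Closed, its underside is 44 mm over the bench (this point 53 mm) and its sides are flush with the tray's. Once sprung it can be gripped across its 60 mm width at the middle and lifted straight up; nothing holds its +x end.
- lid_lip (a point): Middle of the lower outer edge of the lid's pry lip, 78 mm from the lid's middle along its -x: a tongue 24 to 28 mm wide, 4 mm thick, lower edge rounded (2 mm radius), that sticks out 13 mm over the pocket from the bottom of the lid's -x end. Closed, it is at x -78, y 0, z 44 mm in the box's frame.
- catch (a joint): Hidden spring catch in the box under the lid's -x end (m, 0 = sprung out, grows to about 0.002 as the lid's rise pushes it in). It holds that end of the lid with some 10 to 14 N at the lip, less and less over the first 6 to 7 mm of the lip's rise; then the lid snaps free, and its lip stays up about 11 mm, resting on the catch.
- pry_grip (a point): Where to hold the loose flat pry tool (115 g, near its balance point): on the middle line of its black flat-sided handle, half-way up. Handle 104 mm long (72 mm behind to 32 mm ahead of this point), 26 mm wide (y), 28 mm high (z). Its x points to the blade's tip. It starts flat on the bench, this point 14 mm up, and can be laid back there.
- pry_tip (a point): Middle of the blade's end, 125 mm ahead of pry_grip on the same line; blade straight, 14 mm wide (y), 3 mm thick (z), 84 mm long. To pass over the rim and under the closed lip it must slope 30 degrees or more, tip down (40 leaves 4 mm to spare). Tip 30 mm past the rim is 7 mm past the lip's edge, clear of the tray. Lowering the handle to a slope of about 10 degrees frees the lid.
- mat: Black rubber mat fixed on the bench, 220 (x) by 150 (y) by 3 mm thick; origin on the bench under its centre.
- pendant: Bystander: white hand control with a blue keypad, 75 (x) by 130 (y) by 22 mm, lying flat; origin under its centre.
- weight: Bystander: upright 500 g steel calibration weight, 48 mm across, 66 mm high; origin under its centre.
- samples: Bystander: closed cardboard carton, 100 (x) by 150 (y) by 70 mm high; origin under its centre.
Mind the look-alikes: they are no part of the job. Of the things that look like the part that bears pry_grip, the smaller one is meant.

How it is judged (in metres and radians):
On the way, in this order (a step that is already met when the one before it is completed fails the run):
1. the pry tool presses on the lid with over 3 N while the catch still holds it (lip raised less than 5 mm), no finger on the lid (contact force between pry and lid above 3 N and z of lid_lip in the frame of box between 0.041 and 0.049 m and contact force between the fingers and lid below 0.2 N), for 0.02 s.
2. the lip has sprung up at least 7 mm with the blade's end still at the lip (within 30 mm), no finger on the lid (z of lid_lip in the frame of box above 0.051 m and distance between pry_tip and lid_lip below 0.03 m and contact force between the fingers and lid below 0.2 N), for 0.1 s.
3. the lid is lifted clear of the box, held by the fingers (its centre more than 90 mm over the bench) (height (world z) of lid_center above 0.09 m and contact force between the fingers and lid above 0.5 N), for 0.1 s.
At the end, for the whole second after the job is handed in: The lid lies flat (within 0.1 rad, either way up) and still on the mat, its centre within 90 mm of the mat's middle along it, 60 mm across it, and under 18 mm up; the pry tool lies still on the bench (grip point under 25 mm up, tip under 30 mm), touching neither lid nor box (x of lid_center in the frame of mat between -0.09 and 0.09 m and y of lid_center in the frame of mat between -0.06 and 0.06 m and height (world z) of lid_center below 0.018 m and angle between the z axis of lid_center and the z axis of mat, either way round below 0.1 rad and linear speed of each of lid, pry below 0.02 m/s and height (world z) of pry_grip below 0.025 m and height (world z) of pry_tip below 0.03 m and contact force between pry and lid below 0.05 N and contact force between pry and box below 0.05 N).
It fails at once if the lid is flung or dropped (faster than 1 m/s with no finger on it) (linear speed of lid above 1 m/s and contact force between the fingers and lid below 0.1 N).
It fails at once if the hand control, the weight or the carton is moved more than 20 mm (distance of any of pendant, weight, samples from where it was at the start of the episode above 0.02 m).
It also fails if it takes over 58 s, if anything falls off the work surface, if the arm or the gripper's body presses on something with over 40 N, if the wrist force passes 120 N, or if a joint passes its speed limit or range.

ROBOT

A 7-joint arm with a two-finger parallel gripper is mounted at the origin on the work surface. World frame = base frame: x ahead of the robot, y to its left, z up, the work surface at z = 0. Lengths are in m, angles in degrees, forces in N, time in s.
With the tool pointing down it reaches from about 0.425 to 0.875 m from the base axis. Payload 4.7 kg.
Tool frame: the origin (TCP) lies between the finger pads; the fingertips stand 14 mm ahead of it and the grasp point (between the pads) lies 5 mm behind it (env.tip_reach is the distance from the TCP to the fingertips, in m); z points along the fingers, y is the direction in which the jaws open and shut (so a half turn about z gives the same grasp; the last joint's range is limited). The gripper opens to 87 mm and grips with 3 to 60 N. Pads are 19 mm wide; open, the fingers measure 117 mm over their backs; the gripper's body (75 mm by 190 mm) begins 51 mm behind the grasp point.
Start: joints at [0.808, 18.392, -4.016, 83.108, 1.295, 78.541, -3.26], TCP at [0.65, -0, 0.237] pointing down, gripper open.
Joint ranges: [-163.93, 163.93], [-17.29, 119.83], [-79.2, 71.16], [3.27, 140.29], [-89.18, 269.18], [5.43, 117.66], [-154.24, 154.24]. Speed limits (degrees/s): [147.25, 147.25, 180, 180, 180, 180, 180].

INTERFACE

Orientations are given as [roll, pitch, yaw] about the fixed x, y, z axes, in that order (R = Rz(yaw) Ry(pitch) Rx(roll)).
In Python, from cell import env gives the robot as it stands. The module is installed in compiled form; this text tells all that it offers.
- The arm moves only by the shell command python3 -m pendant 'ROWS' [FORCE]. ROWS is JSON, a list of rows, each an object of numbers: "rx", "ry", "rz": the turn, a rotation vector about the tool's x, y, z in degrees; "tx", "ty", "tz": the shift along the tool's x, y, z in mm; "jaw": the finger opening in mm, from 0 to 87. In form: [{"rx": .., "ry": .., "rz": .., "tx": .., "ty": .., "tz": .., "jaw": ..}, ...]. A call has 1 to 20 rows; each row shifts and turns the commanded pose from where the row before left it, along the tool's axes as they then stand; what a row does not reach is not made up. A row lasts 1/12 s, in which the tool goes at most 41.7 mm and 7.16 degrees, less where a joint would pass 70% of its speed; a pose out of reach is approached as far as the arm can. A call with a gripper value outside its range is refused whole. The fingers move at their own pace and stop on an object; FORCE is the grip in N (left out, the last holds). Time passes only in rows, so rows that do not move let the fingers close. It gives the time, the measured TCP pose, the force and the opening at its end, in the units of the state.
- env.get_obs(): the state, without advancing time (a new reading comes with each control period).
- env.read_camera(name): name is "scene" or "side" or "wrist"; returns a dict with "img" (400x640x3 uint8, red, green, blue), "range_z" (400x640 float32, m along the optical axis (not along the pixel's ray), 0 where there is no reading), "vertical_fov" (degrees; the focal length in pixels is half the picture's height over the tangent of half this angle, whatever the lens; pixels are square), "cx", "cy" (the principal point, pixels), "distortion" ([k1, k2, p1, p2, k3] as OpenCV has them; the pictures are not rectified), "world_to_cam" (4x4, takes a point from world to camera coordinates). Camera axes: x right, y up, looking along -z (the intrinsics and any distortion apply to the point x, -y, -z); pixel columns grow to the right and rows downward; lengths in m; the calibration is good to about 2 mm. A picture is of the moment at which its call begins.
- env.sign_off(): hands the job in, once; it reports no verdict.
The state is a dict: "time_s": time; "qpos": joint angles; "joint_velocities": joint speeds; "effort": joint torques, N m; "tool_pos": TCP position; "tool_rot": TCP orientation; "force": force on the tool from outside, world axes, zero at the start; "wrist_torque": the same for the moment, N m; "grip_width": finger opening in m.
Only numpy, scipy, OpenCV 4.12 (cv2) and the standard library are available. Lean on these libraries where they do the work, as an engineer would, in place of code of your own. Each camera call takes 0.05 s, during which the arm holds its last target.

## Working session

There is one attempt and no reset: what is moved stays moved. The work goes in short steps, Python scripts to look and compute and a shell command to move; the robot and the scene stay as the last step left them, time stands still between calls to the robot, and variables do not carry over. Pictures are saved under pics/ and viewed, and the job is handed in when it is done.

```bash
mkdir -p pics
cat > h.py <<'E'
import numpy as np, cv2
from cell import env
from scipy.spatial.transform import Rotation as R
def cam(n):
    c=env.read_camera(n); im=c['img']; f=im.shape[0]/2/np.tan(np.radians(c['vertical_fov'])/2)
    c['K']=np.array([[f,0,c['cx']],[0,f,c['cy']],[0,0,1]]); c['d']=np.array(c['distortion'],float); c['W']=np.array(c['world_to_cam']); return c
def save(im,n): cv2.imwrite('pics/'+n,cv2.cvtColor(im,cv2.COLOR_RGB2BGR))
def ray(c,uv):
    p=cv2.undistortPoints(np.array(uv,float).reshape(-1,1,2),c['K'],c['d'])[:,0]
    d=np.c_[p[:,0],-p[:,1],-np.ones(len(p))]; M=np.linalg.inv(c['W']); return M[:3,3],d@M[:3,:3].T
def onz(c,uv,z):
    o,d=ray(c,uv); return o+d*((z-o[2])/d[:,2:3])
def depthpts(c,uv):
    uv=np.array(uv).reshape(-1,2); r=c['range_z'][uv[:,1].astype(int),uv[:,0].astype(int)]
    o,d=ray(c,uv); return o+d*r[:,None]
def proj(c,P):
    P=np.array(P,float).reshape(-1,3); q=P@c['W'][:3,:3].T+c['W'][:3,3]
    return cv2.projectPoints(q*[1,-1,-1],np.zeros(3),np.zeros(3),c['K'],c['d'])[0][:,0]
def st():
    o=env.get_obs(); print({k:np.round(v,4).tolist() for k,v in o.items() if k in('time_s','qpos','tool_pos','tool_rot','force','grip_width')})
E
python3 - <<'E'
from h import *
for n in ('scene','side','wrist'):
    c=cam(n); save(c['img'],n+'0.png'); M=np.linalg.inv(c['W']); print(n,M[:3,3].round(3),-M[:3,2].round(3),c['vertical_fov'],c['d'])
st(); print(env.tip_reach)
E
```

```text
scene [ 1.069 -0.359  0.748] [-0.539  0.405 -0.739] 49.03865329491355 [-0.00525442  0.          0.          0.          0.        ]
side [0.086 0.537 0.773] [ 0.483 -0.514 -0.709] 51.37421468498242 [-0.10633819  0.          0.          0.          0.        ]
wrist [0.65  0.084 0.383] [-0.002 -0.299 -0.954] 71.79906617664692 [-0.02313161  0.          0.          0.          0.        ]
{'time_s': 0.15, 'qpos': [0.8074, 18.4301, -4.0149, 83.1594, 1.2953, 78.544, -3.2589], 'tool_pos': [0.6496, -0.0001, 0.2357], 'tool_rot': [-179.9117, 0.0058, 90.0026], 'force': [0.4671, 0.3414, -0.7626], 'grip_width': 0.0871}
0.014
```

View pics/scene0.png

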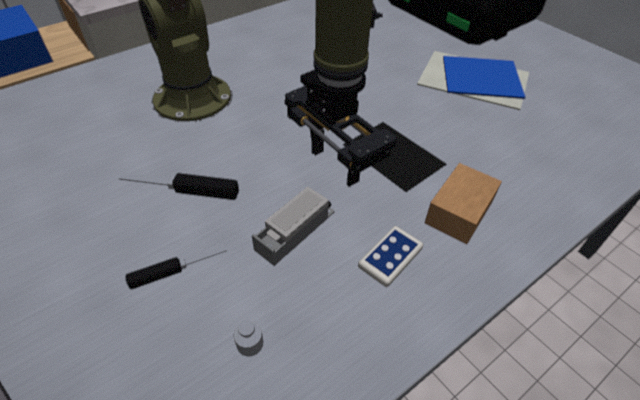

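View pics/side0.png

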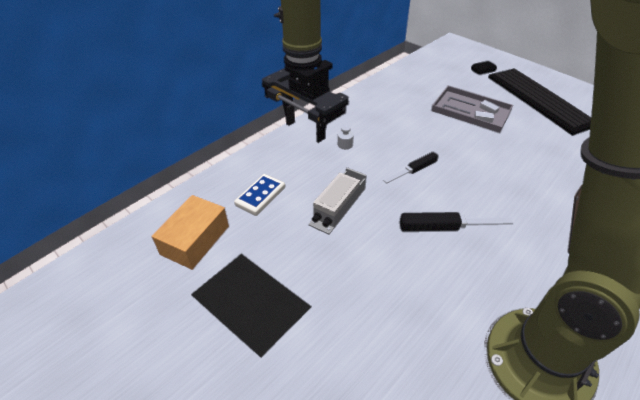

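View pics/wrist0.png

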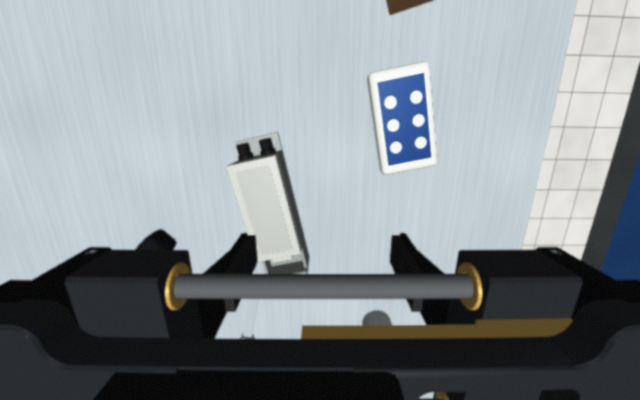

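The two candidate tools in the scene picture are the handle at (205,186), which is larger, and the one at (155,273), which is smaller. I'll measure both and enlarge them.

Run:
```python
from h import *
for n,rois in (('scene',[(110,165,245,210),(115,240,235,300)]),('side',[(395,205,520,240),(380,145,445,190)])):
    c=cam(n); im=c['img']
    for (x0,y0,x1,y1) in rois:
        m=(im[y0:y1,x0:x1].max(2)<75).astype(np.uint8)
        cs,_=cv2.findContours(m,cv2.RETR_EXTERNAL,cv2.CHAIN_APPROX_NONE); k=max(cs,key=cv2.contourArea)[:,0]+[x0,y0]
        P=onz(c,k,0.014)[:,:2]; r=cv2.minAreaRect((P*1000).astype(np.float32)); print(n,np.round(r[0]),np.round(r[1]),round(r[2],1))
    x0,y0,x1,y1=rois[1]
    save(cv2.resize(im[y0-5:y1+5,x0-5:x1+5],None,fx=6,fy=6,interpolation=cv2.INTER_CUBIC) if n=='scene' else cv2.resize(im[140:245,375:525],None,fx=5,fy=5,interpolation=cv2.INTER_CUBIC),n+'_t.png')
    if n=='scene':
        save(cv2.resize(im[180:270,240:345],None,fx=7,fy=6.6,interpolation=cv2.INTER_CUBIC),'boxs.png')
    else: save(cv2.resize(im[160:240,300:375],None,fx=7,fy=7,interpolation=cv2.INTER_CUBIC),'boxd.png')
```

```text
scene [ 358. -138.] [164.  61.] 44.2
scene [ 511. -323.] [111.  38.] 78.0
side [ 366. -149.] [155.  57.] 43.1
side [ 509. -333.] [116.  36.] 77.5
```

View pics/scene_t.png

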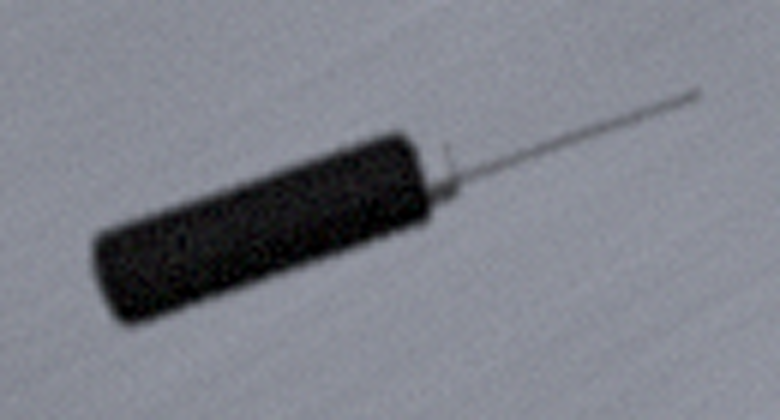

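View pics/side_t.png

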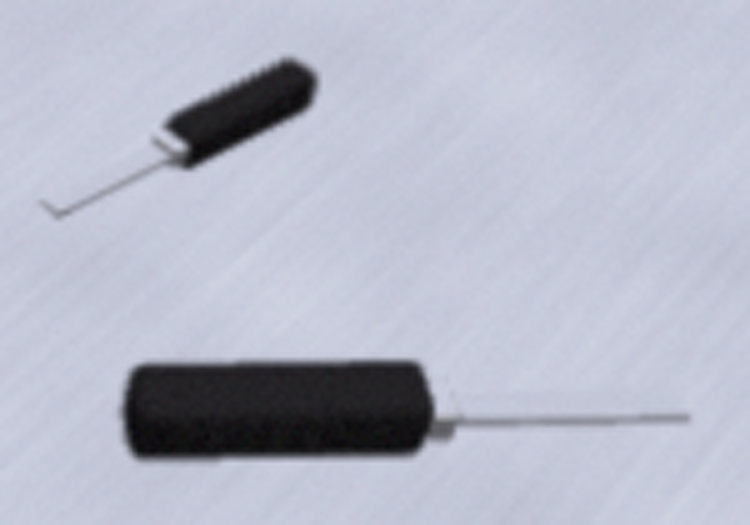

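View pics/boxs.png

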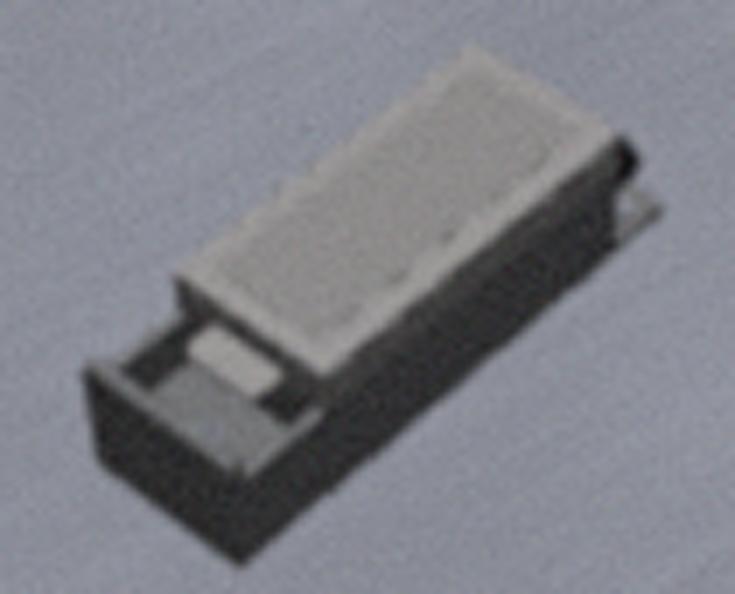

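View pics/boxd.png

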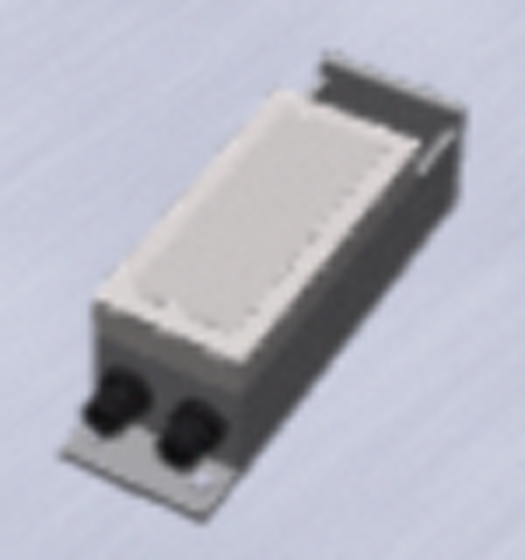

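Scene (155,273), side (423,165): the handle measures about 110x37 mm as a silhouette, which fits the 104x26x28 handle. The other one, at about 160x60 mm, is the decoy. The blade's top blends into the bench, and only its dark edges show. Next I'll use depth to get the poses.

```bash
cat > m.py <<'E'
from h import *
def cloud(c):
    v,u=np.mgrid[0:400,0:640]; uv=np.c_[u.ravel(),v.ravel()]; P=depthpts(c,uv); P[c['range_z'].ravel()==0]=np.nan; return P
def sel(P,x0,x1,y0,y1,z0,z1):
    return P[(P[:,0]>x0)&(P[:,0]<x1)&(P[:,1]>y0)&(P[:,1]<y1)&(P[:,2]>z0)&(P[:,2]<z1)]
E
python3 - <<'E'
from m import *
for n in('scene','side'):
    c=cam(n); P=cloud(c)
    t=sel(P,.4,.9,-.4,.3,-.01,.01); print(n,'bench z',np.median(t[:,2]),t[:,2].std())
    h=sel(P,.44,.58,-.42,-.24,.02,.035); print('handle top n',len(h),np.median(h[:,2]),[np.round(v,1) for v in cv2.minAreaRect((h[:,:2]*1000).astype(np.float32))])
    h=sel(P,.4,.62,-.42,-.14,.008,.035); print('tool',len(h),[np.round(v,1) for v in cv2.minAreaRect((h[:,:2]*1000).astype(np.float32))])
    l=sel(P,.5,.85,-.25,.1,.054,.075); print('lid',len(l),np.median(l[:,2]),[np.round(v,1) for v in cv2.minAreaRect((l[:,:2]*1000).astype(np.float32))])
    # dark mat
    m=(c['img'].max(2)<55); q=P[m.ravel()]; q=sel(q,.3,.9,0,.5,-.01,.015); print('mat',len(q),[np.round(v,1) for v in cv2.minAreaRect((q[:,:2]*1000).astype(np.float32))])
    for nm,b in (('weight',(.6,.9,-.45,-.22,.05,.08)),('pend',(.65,.95,-.2,.1,.015,.03)),('cart',(.7,1,0,.4,.06,.08))):
        q=sel(P,*b); print(nm,len(q),[np.round(v,1) for v in cv2.minAreaRect((q[:,:2]*1000).astype(np.float32))] if len(q)>3 else '')
E
```

```text
scene bench z 0.00025043232634169854 0.0014978419927206956
handle top n 703 0.027114249439941673 [array([ 513.1, -322.4]), array([112.7,  28.5]), np.float64(79.0)]
tool 1210 [array([ 521.2, -281.2]), array([196.9,  28.5]), np.float64(79.0)]
lid 1669 0.06261200608754969 [array([ 627.9, -122. ]), array([ 99.9, 344.3]), np.float64(29.1)]
mat 2162 [array([535.7, 187.1]), array([217.1, 379.5]), np.float64(2.9)]
weight 229 [array([ 740.6, -248.9]), array([26.7, 26.3]), np.float64(56.1)]
pend 1456 [array([757.8,  59.3]), array([75.6, 96.5]), np.float64(11.3)]
cart 2543 [array([755.9, 286. ]), array([100.2, 154.2]), np.float64(17.5)]
side bench z 0.0010101214969299166 0.00188112750913728
handle top n 267 0.027905173619596546 [array([ 509.5, -321.7]), array([117.7,  29.4]), np.float64(76.1)]
tool 469 [array([ 518.5, -285.5]), array([201.5,  29.4]), np.float64(76.1)]
lid 1028 0.06303657117161138 [array([ 621. , -122.2]), array([103.3, 341.2]), np.float64(29.2)]
mat 5884 [array([524.9, 299.4]), array([216.8, 146.5]), np.float64(3.2)]
weight 64 [array([ 736.9, -251. ]), array([27. , 29.3]), np.float64(66.2)]
pend 657 [array([754. ,  58.5]), array([76.6, 96.8]), np.float64(10.2)]
cart 2076 [array([752.4, 283.8]), array([103.9, 151.3]), np.float64(17.1)]
```

Run:
```python
from m import *
for n in('scene','side'):
    c=cam(n); P=cloud(c); im=c['img'].reshape(-1,3)
    l=sel(P,.58,.75,-.15,.06,.058,.068)
    for it in range(3):
        r=cv2.minAreaRect((l[:,:2]*1000).astype(np.float32)); med=np.median(l[:,:2],0); l=l[np.linalg.norm(l[:,:2]-med,axis=1)<.08]
    print(n,'lid',len(l),[np.round(v,1) for v in r])
    a=sel(P,.58,.8,-.2,.06,.03,.07); e=np.c_[np.round(a,3)]; r=cv2.minAreaRect((a[:,:2]*1000).astype(np.float32)); print('allbox',[np.round(v,1) for v in r], a[:,1].min())
    h=sel(P,.44,.58,-.42,-.24,.02,.035)[:,:2]; t=sel(P,.4,.62,-.24,-.14,.008,.035)[:,:2]
    for q,nm in((h,'handle'),(t,'blade')):
        m=q.mean(0); w,V=np.linalg.eigh(np.cov((q-m).T)); d=V[:,1]*np.sign(V[1,1]); s=(q-m)@d; o=(q-m)@np.array([-d[1],d[0]]); print(nm,len(q),m.round(4),np.degrees(np.arctan2(d[1],d[0])).round(1),'ends',(m+d*s.min()).round(4),(m+d*s.max()).round(4),'perp',o.min().round(4),o.max().round(4))
    q=sel(P,.65,.95,-.2,.25,.015,.03);print('pend',[np.round(v,1) for v in cv2.minAreaRect((q[:,:2]*1000).astype(np.float32))])
```

```text
scene lid 755 [array([600.6, -30.9]), array([130.4,  41.1]), np.float64(90.0)]
allbox [array([604.8, -40.8]), array([ 50. , 190.8]), np.float64(0.2)] -0.13631665536495438
handle 706 [ 0.5145 -0.3251] 78.1 ends [ 0.5035 -0.3777] [ 0.5266 -0.2678] perp -0.0122 0.0171
blade 184 [ 0.536  -0.2127] 78.0 ends [ 0.5301 -0.2407] [ 0.5419 -0.185 ] perp -0.0083 0.0092
pend [array([760.5, 129.8]), array([248.2, 106.4]), np.float64(83.4)]
side lid 356 [array([599. , -29.9]), array([ 37.8, 134.8]), np.float64(0.1)]
allbox [array([602.4, -42. ]), array([187.9,  44.8]), np.float64(90.0)] -0.13589806396277315
handle 260 [ 0.508 -0.322] 76.5 ends [ 0.4948 -0.3766] [ 0.521  -0.2679] perp -0.0155 0.0114
blade 77 [ 0.5328 -0.2123] 73.5 ends [ 0.5247 -0.2396] [ 0.5554 -0.1363] perp -0.0137 0.0082
pend [array([739.9, 131.2]), array([ 75.5, 244.3]), np.float64(11.0)]
```

Run:
```python
from m import *
for n in('scene','side'):
    c=cam(n); P=cloud(c)
    v=lambda q:[np.round(x,1) for x in cv2.minAreaRect((q[:,:2]*1000).astype(np.float32))]
    l=sel(P,.52,.68,-.13,.05,.058,.068); print(n,len(l),l[:,0].min(),l[:,0].max(),l[:,1].min(),l[:,1].max(),v(l))
    # direction by per-row edges
    a=sel(P,.52,.68,-.2,.05,.03,.07); print('all',v(a),a.min(0),a.max(0))
    a=sel(P,.52,.68,-.16,-.1,.045,.058);print('rim/lip',len(a),v(a))
    q=sel(P,.68,.82,-.05,.14,.016,.028);print('pend',v(q))
    if n=='scene':
        c2=c
    m=l[:,:2].mean(0); L=(l[:,:2]-m); 
    for s in np.linspace(-.05,.05,5):
        k=L[abs(L[:,1]-s)<.006]; print((s+m[1]).round(3),(k[:,0].min()+m[0]).round(4),(k[:,0].max()+m[0]).round(4))
```

```text
scene 1450 0.53656214662838 0.621341494449279 -0.09956923711173826 0.03763435402238524 [array([579. , -30.4]), array([ 62.1, 132.1]), np.float64(11.6)]
all [array([583.3, -48.9]), array([ 63.1, 170. ]), np.float64(11.6)] [ 0.53656215 -0.13766665  0.03000472] [0.62927776 0.03978533 0.06762689]
rim/lip 159 [array([ 596.8, -113.5]), array([60.6, 38.3]), np.float64(10.3)]
pend [array([754.4,  76.3]), array([ 75.4, 129.3]), np.float64(11.1)]
-0.084 0.5575 0.6213
-0.059 0.5536 0.6166
-0.034 0.5488 0.6111
-0.009 0.5435 0.6058
0.016 0.5388 0.6014
side 917 0.5335505744239613 0.6164727527309543 -0.10174718948691674 0.035583527237367574 [array([575.9, -33.9]), array([ 62.5, 133.1]), np.float64(11.7)]
all [array([577.7, -42.6]), array([ 62.6, 188.4]), np.float64(11.5)] [ 0.53313677 -0.14068893  0.0300474 ] [0.62526709 0.04993321 0.06687345]
rim/lip 75 [array([ 586.3, -128.3]), array([34.4, 69.8]), np.float64(69.9)]
pend [array([750.6,  75.8]), array([ 76.8, 130.1]), np.float64(11.7)]
-0.08 0.5535 0.6165
-0.055 0.5498 0.6104
-0.03 0.5432 0.6066
-0.005 0.5389 0.6017
0.02 0.5336 0.595
```

Estimates so far, in mm:

| Item | Position | Yaw |
|---|---|---|
| Box origin | (577.5, -32) | 101.6° |
| pry_rim | (597.6, -130) | |
| pry_grip | (515, -304) | about 77.7° |
| Mat | (527, 300) | 3° |

The small tool is confirmed as the pry tool. I'll move above it now.

```bash
python3 -m pendant '[{"tx":-30,"ty":-13,"rz":1.2,"jaw":60},{"tx":-30,"ty":-13,"rz":1.2,"jaw":60},{"tx":-30,"ty":-13,"rz":1.2,"jaw":60},{"tx":-30,"ty":-13,"rz":1.2,"jaw":60},{"tx":-30,"ty":-13,"rz":1.2,"jaw":60},{"tx":-30,"ty":-13,"rz":1.2,"jaw":60},{"tx":-30,"ty":-13,"rz":1.2,"jaw":60},{"tx":-30,"ty":-13,"rz":1.2,"jaw":60},{"tx":-30,"ty":-13,"rz":1.2,"jaw":60},{"tx":-30,"ty":-13,"rz":1.2,"jaw":60},{"tz":35,"jaw":60},{"tz":35,"jaw":60},{"tz":35,"jaw":60},{"jaw":60},{"jaw":60}]'
python3 - <<'E'
from h import *
st(); c=cam('wrist'); save(c['img'],'w1.png'); print(proj(c,[[.515,-.304,.028],[.541,-.185,.015],[.4995,-.376,.028]]))
E
```

```text
{'time_s': 0.55, 'qpos': [0.8086, 18.3914, -4.0167, 83.107, 1.293, 78.5416, -3.2602], 'tool_pos': [0.65, -0.0, 0.2366], 'tool_rot': [179.995, 0.0006, 90.0001], 'force': [-0.5456, -0.2561, 0.4134], 'grip_width': 0.0868}
[[242.04586166 359.63525061]
 [253.69487616 294.42463176]
 [237.17477886 391.13698533]]invalid input at $[0]: expected keys rx, ry, rz, tx, ty, tz, jaw
```

View pics/w1.png

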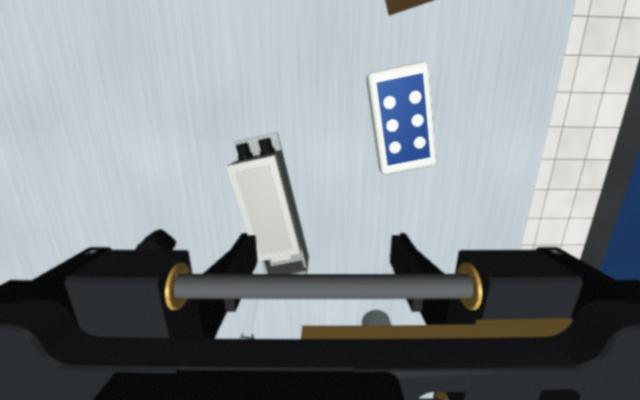

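The call was refused because every key has to be present in each row. I'll send it again.

```bash
python3 -m pendant '[{"rx":0,"ry":0,"rz":1.2,"tx":-30,"ty":-13,"tz":0,"jaw":60},{"rx":0,"ry":0,"rz":1.2,"tx":-30,"ty":-13,"tz":0,"jaw":60},{"rx":0,"ry":0,"rz":1.2,"tx":-30,"ty":-13,"tz":0,"jaw":60},{"rx":0,"ry":0,"rz":1.2,"tx":-30,"ty":-13,"tz":0,"jaw":60},{"rx":0,"ry":0,"rz":1.2,"tx":-30,"ty":-12,"tz":0,"jaw":60},{"rx":0,"ry":0,"rz":1.2,"tx":-30,"ty":-10,"tz":0,"jaw":60},{"rx":0,"ry":0,"rz":1.2,"tx":-30,"ty":-10,"tz":0,"jaw":60},{"rx":0,"ry":0,"rz":1.2,"tx":-30,"ty":-10,"tz":0,"jaw":60},{"rx":0,"ry":0,"rz":1.2,"tx":-30,"ty":-9,"tz":0,"jaw":60},{"rx":0,"ry":0,"rz":1.2,"tx":-30,"ty":-8,"tz":0,"jaw":60},{"rx":0,"ry":0,"rz":0,"tx":0,"ty":0,"tz":35,"jaw":60},{"rx":0,"ry":0,"rz":0,"tx":0,"ty":0,"tz":35,"jaw":60},{"rx":0,"ry":0,"rz":0,"tx":0,"ty":0,"tz":35,"jaw":60},{"rx":0,"ry":0,"rz":0,"tx":0,"ty":0,"tz":0,"jaw":60},{"rx":0,"ry":0,"rz":0,"tx":0,"ty":0,"tz":0,"jaw":60}]'
python3 - <<'E'
from h import *
st(); c=cam('wrist'); save(c['img'],'w1.png'); print(proj(c,[[.515,-.304,.028],[.541,-.185,.015],[.4995,-.376,.028]]))
E
```

```text
time_s: 1.85
tool_pos: [0.5102, -0.2881, 0.1303]
tool_rot: [-179.8, -0.1, 78.0]
force: [-0.5, -0.6, 0.1]
grip_width: 0.0597
{'time_s': 1.85, 'qpos': [20.5073, 15.001, 7.3618, 100.116, -2.0805, 65.2501, 16.5081], 'tool_pos': [0.5102, -0.2881, 0.1303], 'tool_rot': [-179.7712, -0.0523, 78.0081], 'force': [-0.494, -0.624, 0.073], 'grip_width': 0.0597}
[[331.63993948 221.5467547 ]
 [333.21655218  88.14272954]
 [330.83144072 286.75680528]]
```

View pics/w1.png

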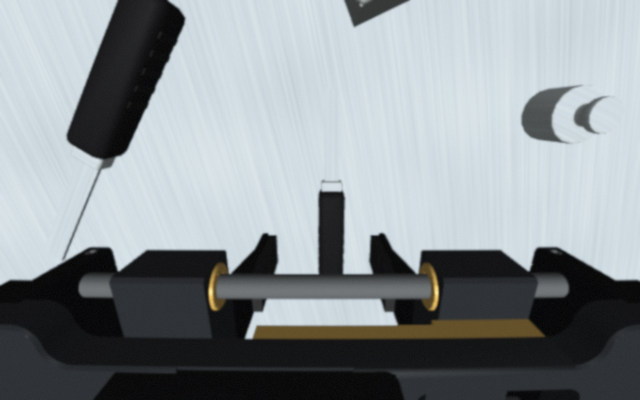

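Run:
```python
from h import *
c=cam('wrist'); im=c['img']
m=(im[150:260,300:365].max(2)<70)
for v in (200,220,240): 
    u=np.where(m[v-150])[0]+300; e=onz(c,[[u.min()-.5,v],[u.max()+.5,v]],.028); print(v,u.min(),u.max(),e[:,:2].round(4).tolist(), e.mean(0)[:2].round(4))
v=np.where(m[:,331-300])[0].min()+150; print(v,onz(c,[[331,v]],.028))
print(c['cx'])
import cv2
save(cv2.resize(im[60:260,260:400],None,fx=4,fy=3,interpolation=cv2.INTER_CUBIC),'w1c.png')
```

```text
200 317 340 [[0.5072, -0.2813], [0.5297, -0.2861]] [ 0.5185 -0.2837]
220 317 340 [[0.5028, -0.3013], [0.5258, -0.3062]] [ 0.5143 -0.3037]
240 317 340 [[0.4982, -0.3223], [0.5217, -0.3273]] [ 0.51   -0.3248]
191 [[ 0.52258417 -0.27544439  0.028     ]]
323.17512928259976
```

View pics/w1c.png

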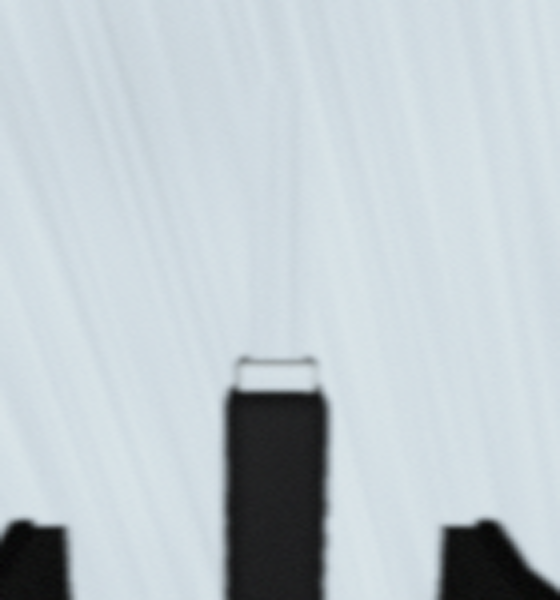

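```bash
python3 -m pendant '[{"rx":0,"ry":0,"rz":-0.2,"tx":-16,"ty":7.8,"tz":20,"jaw":60},{"rx":0,"ry":0,"rz":0,"tx":0,"ty":0,"tz":30,"jaw":60},{"rx":0,"ry":0,"rz":0,"tx":0,"ty":0,"tz":30,"jaw":60},{"rx":0,"ry":0,"rz":0,"tx":0,"ty":0,"tz":20,"jaw":60},{"rx":0,"ry":0,"rz":0,"tx":0,"ty":0,"tz":10,"jaw":60},{"rx":0,"ry":0,"rz":0,"tx":0,"ty":0,"tz":0,"jaw":60},{"rx":0,"ry":0,"rz":0,"tx":0,"ty":0,"tz":0,"jaw":60},{"rx":0,"ry":0,"rz":0,"tx":0,"ty":0,"tz":0,"jaw":60}]'
python3 - <<'E'
from h import *
c=cam('side'); save(cv2.resize(c['img'][80:220,340:500],None,fx=5,fy=4.2,interpolation=cv2.INTER_CUBIC),'s2.png')
E
```

```text
time_s: 2.62
tool_pos: [0.5177, -0.307, 0.0242]
tool_rot: [179.8, 0.1, 78.2]
force: [0.9, -0.4, 0.5]
grip_width: 0.0596
```

View pics/s2.png

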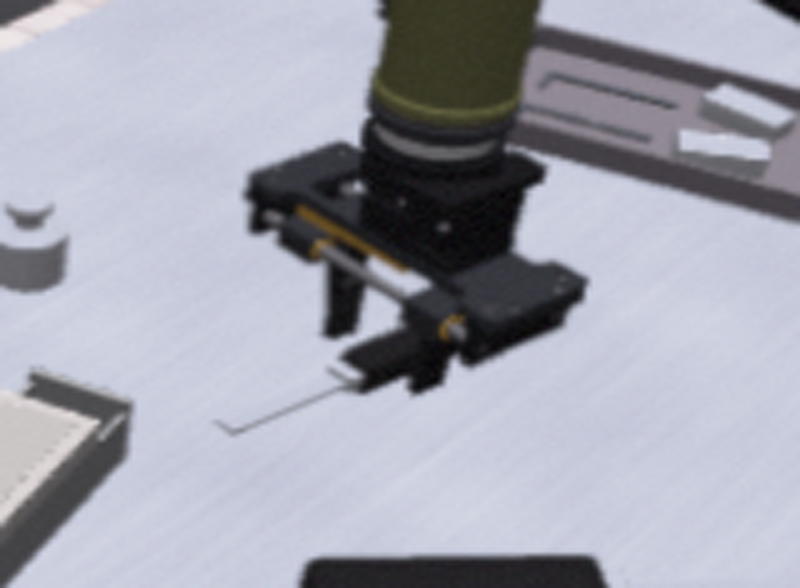

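The jaws straddle the handle. After a small correction I'll close them.

```bash
python3 -m pendant '[{"rx":0,"ry":0,"rz":0,"tx":1,"ty":-3,"tz":4,"jaw":60},{"rx":0,"ry":0,"rz":0,"tx":0,"ty":0,"tz":3,"jaw":60},{"rx":0,"ry":0,"rz":0,"tx":0,"ty":0,"tz":0,"jaw":60},{"rx":0,"ry":0,"rz":0,"tx":0,"ty":0,"tz":0,"jaw":10},{"rx":0,"ry":0,"rz":0,"tx":0,"ty":0,"tz":0,"jaw":10},{"rx":0,"ry":0,"rz":0,"tx":0,"ty":0,"tz":0,"jaw":10},{"rx":0,"ry":0,"rz":0,"tx":0,"ty":0,"tz":0,"jaw":10},{"rx":0,"ry":0,"rz":0,"tx":0,"ty":0,"tz":0,"jaw":10},{"rx":0,"ry":0,"rz":0,"tx":0,"ty":0,"tz":0,"jaw":10},{"rx":0,"ry":0,"rz":0,"tx":0,"ty":0,"tz":0,"jaw":10}]' 50
```

```text
time_s: 3.5
tool_pos: [0.5131, -0.3045, 0.0146]
tool_rot: [180.0, 0.0, 78.2]
force: [-0.2, 0.6, 0.3]
grip_width: 0.0258
```

```bash
cat > p.py <<'E'
from h import *
YAW=101.6; O=np.array([.5775,-.032,0]); ex=np.array([np.cos(np.radians(YAW)),np.sin(np.radians(YAW)),0]); ez=np.array([0,0,1.])
def tcp(th,s,cl=0,L=.124):
    t=np.radians(th); T=np.cos(t)*ex-np.sin(t)*ez; N=np.sin(t)*ex+np.cos(t)*ez
    tip=O-.1*ex+.05*ez+N*(.0045+cl)+T*s; return tip-L*T, tip
def toolR(th,yaw=YAW): # tool x = pry x, tool z=-pry z
    t=np.radians(th); a=np.radians(yaw); e=np.array([np.cos(a),np.sin(a),0]); T=np.cos(t)*e-np.sin(t)*ez; N=np.sin(t)*e+np.cos(t)*ez
    return np.c_[T,np.cross(-N,T),-N]
def delta(p,Rt):
    o=env.get_obs(); Rc=R.from_euler('xyz',o['tool_rot'],degrees=True).as_matrix()
    print('shift tool mm',((np.asarray(p)-o['tool_pos'])@Rc*1000).round(1),'world',((np.asarray(p)-o['tool_pos'])*1000).round(1),'rot tool',np.degrees(R.from_matrix(Rc.T@Rt).as_rotvec()).round(1))
E
python3 - <<'E'
from p import *
for th,s,cl in((42,-.02,.005),(42,.03,.004),(42,.03,0),(30,.03,0),(10,.03,0)):
    p,t=tcp(th,s,cl); print(th,s,p.round(4),t.round(4)); delta(p,toolR(th))
E
```

```text
42 -0.02 [ 0.6178 -0.2286  0.1534] [ 0.5993 -0.1383  0.0704]
shift tool mm [  95.7   87.  -138.8] world [104.7  75.9 138.8] rot tool [ -8.6 -41.4 -22.3]
42 0.03 [ 0.6105 -0.1928  0.1192] [ 0.592  -0.1025  0.0362]
shift tool mm [ 129.2   72.5 -104.6] world [ 97.4 111.7 104.6] rot tool [ -8.6 -41.4 -22.3]
42 0.03 [ 0.611  -0.1954  0.1162] [ 0.5925 -0.1052  0.0333]
shift tool mm [ 126.8   73.6 -101.6] world [ 97.9 109.  101.6] rot tool [ -8.6 -41.4 -22.3]
30 0.03 [ 0.6135 -0.2075  0.1009] [ 0.5919 -0.1023  0.0389]
shift tool mm [115.5  78.5 -86.3] world [100.4  97.   86.3] rot tool [ -6.1 -29.6 -22.9]
10 0.03 [ 0.6161 -0.2199  0.0708] [ 0.5915 -0.1003  0.0492]
shift tool mm [103.9  83.5 -56.1] world [102.9  84.6  56.2] rot tool [ -2.   -9.9 -23.3]
```

```bash
python3 -m pendant '[{"rx":0,"ry":0,"rz":0,"tx":0,"ty":0,"tz":-15,"jaw":10},{"rx":0,"ry":0,"rz":0,"tx":0,"ty":0,"tz":-30,"jaw":10},{"rx":0,"ry":0,"rz":0,"tx":0,"ty":0,"tz":-30,"jaw":10},{"rx":0,"ry":0,"rz":0,"tx":0,"ty":0,"tz":-30,"jaw":10},{"rx":0,"ry":0,"rz":0,"tx":0,"ty":0,"tz":-30,"jaw":10},{"rx":0,"ry":0,"rz":0,"tx":0,"ty":0,"tz":-25,"jaw":10},{"rx":0,"ry":0,"rz":0,"tx":20,"ty":24,"tz":0,"jaw":10},{"rx":0,"ry":0,"rz":0,"tx":19,"ty":24,"tz":0,"jaw":10},{"rx":0,"ry":0,"rz":0,"tx":19,"ty":24,"tz":0,"jaw":10},{"rx":0,"ry":0,"rz":0,"tx":19,"ty":23,"tz":0,"jaw":10},{"rx":0,"ry":0,"rz":-6,"tx":0,"ty":0,"tz":0,"jaw":10},{"rx":0,"ry":0,"rz":-6,"tx":0,"ty":0,"tz":0,"jaw":10},{"rx":0,"ry":0,"rz":-6,"tx":0,"ty":0,"tz":0,"jaw":10},{"rx":0,"ry":0,"rz":-5.4,"tx":0,"ty":0,"tz":0,"jaw":10},{"rx":0,"ry":0,"rz":0,"tx":0,"ty":0,"tz":0,"jaw":10},{"rx":0,"ry":0,"rz":0,"tx":0,"ty":0,"tz":0,"jaw":10}]'
python3 -m pendant '[{"rx":0,"ry":-5,"rz":0,"tx":0,"ty":0,"tz":0,"jaw":10},{"rx":0,"ry":-6,"rz":0,"tx":0,"ty":0,"tz":0,"jaw":10},{"rx":0,"ry":-6,"rz":0,"tx":0,"ty":0,"tz":0,"jaw":10},{"rx":0,"ry":-6,"rz":0,"tx":0,"ty":0,"tz":0,"jaw":10},{"rx":0,"ry":-6,"rz":0,"tx":0,"ty":0,"tz":0,"jaw":10},{"rx":0,"ry":-6,"rz":0,"tx":0,"ty":0,"tz":0,"jaw":10},{"rx":0,"ry":-7,"rz":0,"tx":0,"ty":0,"tz":0,"jaw":10},{"rx":0,"ry":0,"rz":0,"tx":0,"ty":0,"tz":0,"jaw":10},{"rx":0,"ry":0,"rz":0,"tx":0,"ty":0,"tz":0,"jaw":10},{"rx":0,"ry":0,"rz":0,"tx":0,"ty":0,"tz":0,"jaw":10}]'
python3 - <<'E'
from p import *
st(); delta(tcp(42,-.02,.005)[0],toolR(42))
for n in('scene','side'):
    c=cam(n); save(cv2.resize(c['img'][60:300,180:480] if n=='scene' else c['img'][40:240,280:530],None,fx=2.6,fy=2.5,interpolation=cv2.INTER_CUBIC),n+'3.png')
E
```

```text
time_s: 4.83
tool_pos: [0.6214, -0.2485, 0.1741]
tool_rot: [-180.0, -0.0, 101.4]
force: [0.2, -0.2, -1.0]
grip_width: 0.0254
time_s: 5.67
tool_pos: [0.6217, -0.2495, 0.1752]
tool_rot: [179.9, 41.9, 101.4]
force: [-0.2, -1.0, -1.1]
grip_width: 0.026
{'time_s': 5.6667, 'qpos': [-6.5268, 16.2562, 6.5012, 104.2938, 46.7467, 60.0109, -13.5158], 'tool_pos': [0.6217, -0.2495, 0.1752], 'tool_rot': [179.9322, 41.8784, 101.4211], 'force': [-0.2172, -1.0156, -1.1333], 'grip_width': 0.026}
shift tool mm [30.3  0.4  2. ] world [ -3.9  20.9 -21.7] rot tool [-0.1 -0.1 -0.1]
```

View pics/scene3.png

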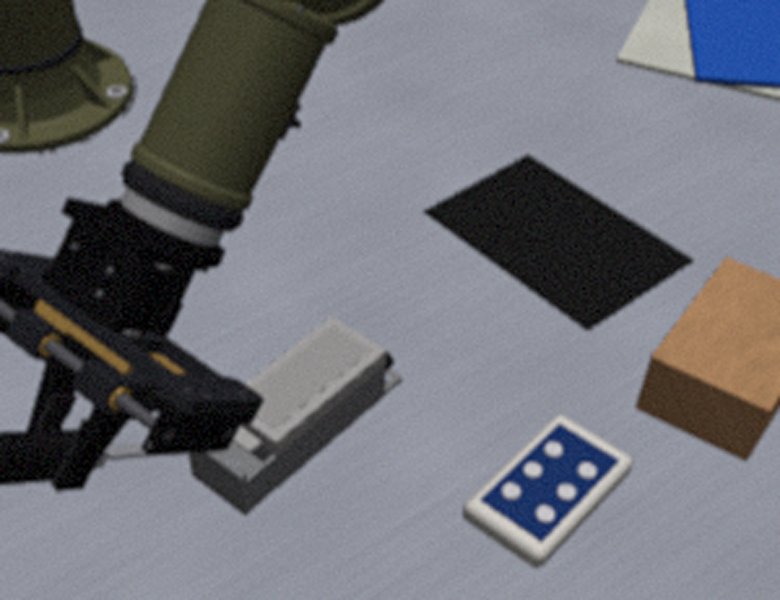

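View pics/side3.png

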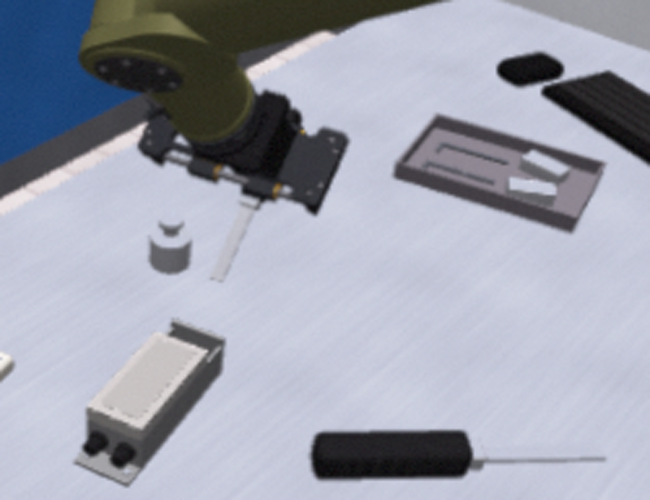

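The 42° tilt is reached. I'll compare the tip and rim pixels with the predicted ones.

```bash
cat > ov.py <<'E'
from p import *
import sys
def ov(tag,L=.124,rs=dict(scene=(215,205,315,285),side=(325,120,395,200)),views=('scene','side'),z=7):
    o=env.get_obs(); Rc=R.from_euler('xyz',o['tool_rot'],degrees=True).as_matrix(); tip=o['tool_pos']+Rc[:,0]*L; y=Rc[:,1]*.007; n=-Rc[:,2]*.0015
    ey=np.cross(ez,ex); rim=[O-.1*ex+.053*ez+k*ey for k in(-.026,.026)]; lip=[O-.078*ex+.048*ez+k*ey for k in(-.013,.013)]; lid=[O+a*.065*ex+b*.03*ey+.062*ez for a,b in((-1,-1),(-1,1),(1,1),(1,-1))]
    for nm in views:
        c=cam(nm); x0,y0,x1,y1=rs[nm]; im=cv2.resize(c['img'][y0:y1,x0:x1],None,fx=z,fy=z,interpolation=cv2.INTER_CUBIC)
        for pts,col in(([tip-y,tip+y],(255,0,0)),(rim,(0,255,0)),(lip,(255,255,0)),(lid,(0,0,255))):
            for p in proj(c,pts): cv2.circle(im,tuple(int(v) for v in (p-[x0,y0]+.5)*z),3,col,-1)
        save(im,f'{nm}_{tag}.png')
    print('tip',tip.round(4))
E
python3 -c "
from ov import *
ov('a')"
```

```text
tip [ 0.6038 -0.1606  0.0931]
```

View pics/scene_a.png

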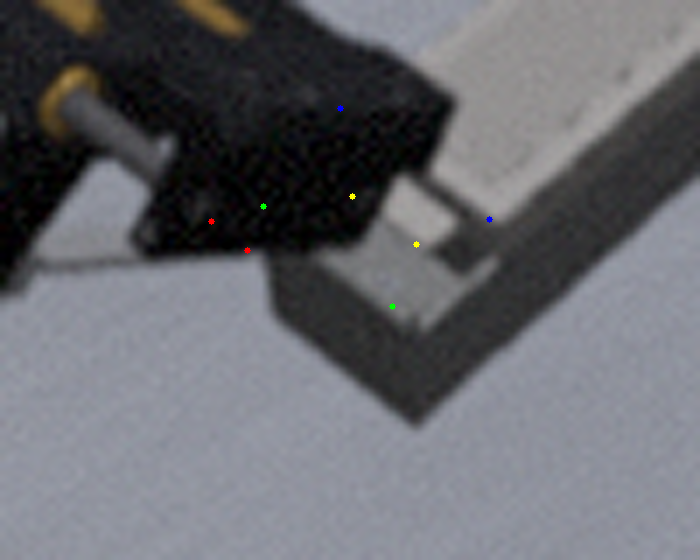

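View pics/side_a.png

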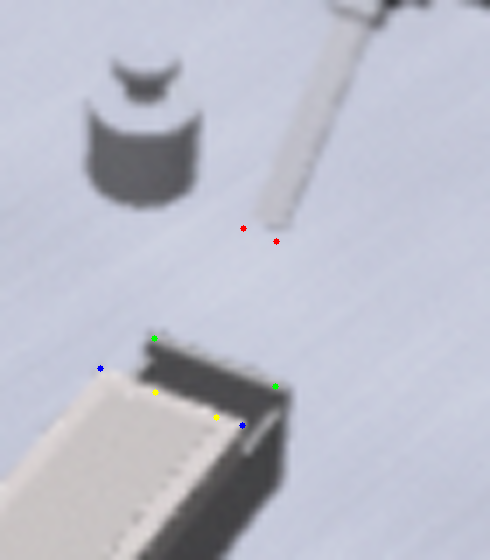

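Run:
```python
from m import *
c=cam('side'); P=cloud(c)
q=sel(P,.55,.66,-.22,-.13,.06,.16)
o=env.get_obs(); Rc=R.from_euler('xyz',o['tool_rot'],degrees=True).as_matrix()
l=(q-o['tool_pos'])@Rc*1000
l=l[(l[:,0]>50)&(l[:,0]<140)]
print(len(l)); 
for a in range(50,140,10):
    k=l[(l[:,0]>=a)&(l[:,0]<a+10)]
    if len(k): print(a,len(k),k.min(0).round(1),k.max(0).round(1),np.median(k,0).round(1))
```

```text
146
50 21 [50.3 -9.7 -5.9] [59.1  5.5  4.8] [54.4 -1.9 -0.8]
60 22 [60.  -8.5 -2.2] [69.9  6.7  3.1] [64.9 -1.3 -0.2]
70 21 [70.4 -7.6 -7.1] [79.6  6.7  4.3] [74.9 -1.6  0.7]
80 20 [80.3 -8.6 -2.8] [89.1  5.9  4.2] [84.8 -0.7 -0.3]
90 22 [90.3 -9.  -3.9] [99.7  7.   2.6] [94.7 -1.9  0.3]
100 20 [100.3  -8.3  -4. ] [109.5   6.8   3.8] [105.1  -0.9  -0.3]
110 20 [110.4  -8.4  -3.7] [118.5   6.3   2.7] [114.3  -1.7  -0.2]
```

Run:
```python
from p import *
delta(tcp(42,-.01,.003,L=.1215)[0],toolR(42))
```

```text
shift tool mm [43.8  0.5  3.6] world [ -5.4  29.7 -32. ] rot tool [-0.1 -0.  -0.2]
```

```bash
python3 -m pendant '[{"rx":0,"ry":0,"rz":0,"tx":15,"ty":0.5,"tz":1,"jaw":10},{"rx":0,"ry":0,"rz":0,"tx":15,"ty":0,"tz":1,"jaw":10},{"rx":0,"ry":0,"rz":-0.2,"tx":14,"ty":0,"tz":1.5,"jaw":10},{"rx":0,"ry":0,"rz":0,"tx":0,"ty":0,"tz":0,"jaw":10},{"rx":0,"ry":0,"rz":0,"tx":0,"ty":0,"tz":0,"jaw":10},{"rx":0,"ry":0,"rz":0,"tx":0,"ty":0,"tz":0,"jaw":10}]'
python3 -c "
from ov import *
delta(tcp(42,-.01,.003,L=.1215)[0],toolR(42));ov('b',L=.1215,views=('side',))"
```

```text
time_s: 6.42
tool_pos: [0.6164, -0.22, 0.1436]
tool_rot: [-179.9, 42.0, 101.7]
force: [1.0, -0.4, -1.0]
grip_width: 0.0255
shift tool mm [-0.5 -0.3  0.5] world [-0.2 -0.8 -0.1] rot tool [-0.   0.   0.1]
tip [ 0.5981 -0.1317  0.0622]
```

View pics/side_b.png

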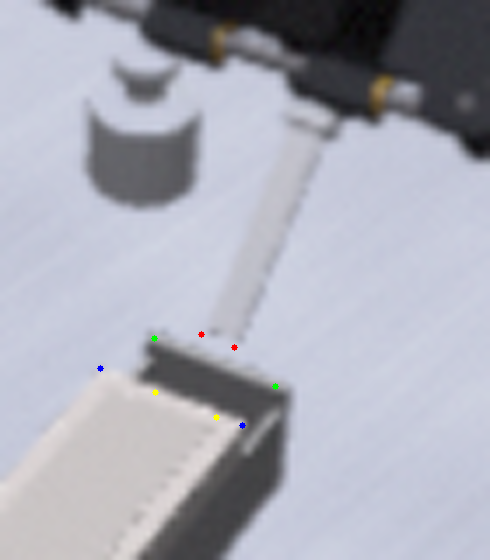

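The tip sits over the middle of the rim, at about (226,338) in the crop. I'll insert it.

```bash
python3 -m pendant '[{"rx":0,"ry":0,"rz":0,"tx":8,"ty":0,"tz":0,"jaw":10},{"rx":0,"ry":0,"rz":0,"tx":8,"ty":0,"tz":0,"jaw":10},{"rx":0,"ry":0,"rz":0,"tx":8,"ty":0,"tz":0,"jaw":10},{"rx":0,"ry":0,"rz":0,"tx":8,"ty":0,"tz":0,"jaw":10},{"rx":0,"ry":0,"rz":0,"tx":6,"ty":0,"tz":0,"jaw":10},{"rx":0,"ry":0,"rz":0,"tx":3,"ty":0,"tz":0,"jaw":10},{"rx":0,"ry":0,"rz":0,"tx":0,"ty":0,"tz":0,"jaw":10},{"rx":0,"ry":0,"rz":0,"tx":0,"ty":0,"tz":0,"jaw":10}]'
python3 -c "
from ov import *
delta(tcp(42,.032,.003,L=.1215)[0],toolR(42));ov('c',L=.1215)"
```

```text
time_s: 7.13
tool_pos: [0.6099, -0.1887, 0.1151]
tool_rot: [-179.8, 42.0, 101.9]
force: [-0.5, -0.3, -1.2]
grip_width: 0.0257
shift tool mm [-1.3 -0.3  0.7] world [ 0.  -1.5  0.4] rot tool [0.  0.  0.2]
tip [ 0.5913 -0.1004  0.0338]
```

View pics/side_c.png

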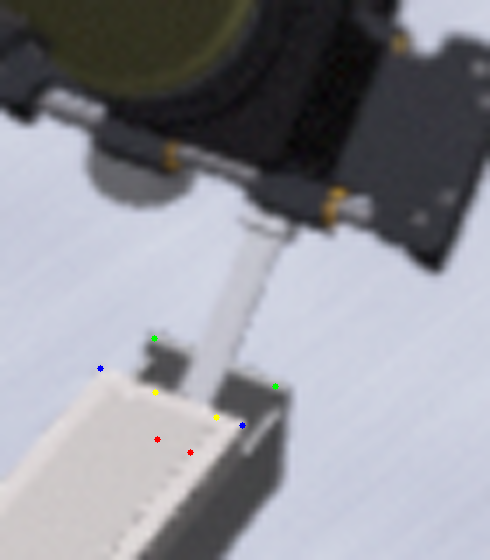

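View pics/scene_c.png

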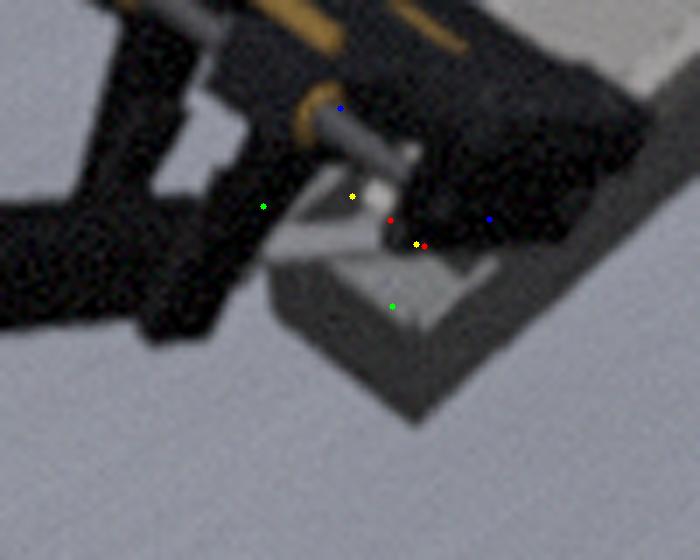

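The blade goes over the rim and under the lip with no contact. I'll lower it onto the rim and watch the force.

```bash
python3 -m pendant '[{"rx":0,"ry":0,"rz":0,"tx":-1,"ty":0,"tz":1.5,"jaw":10},{"rx":0,"ry":0,"rz":0,"tx":0,"ty":0,"tz":1,"jaw":10},{"rx":0,"ry":0,"rz":0,"tx":0,"ty":0,"tz":0,"jaw":10},{"rx":0,"ry":0,"rz":0,"tx":0,"ty":0,"tz":0,"jaw":10}]' 60
python3 -m pendant '[{"rx":0,"ry":0,"rz":0,"tx":0,"ty":0,"tz":1,"jaw":10},{"rx":0,"ry":0,"rz":0,"tx":0,"ty":0,"tz":0,"jaw":10},{"rx":0,"ry":0,"rz":0,"tx":0,"ty":0,"tz":0,"jaw":10}]'
python3 -c "
from p import *
delta(tcp(42,.032,.0,L=.1215)[0],toolR(42)); print(env.get_obs()['wrist_torque'])"
```

```text
time_s: 7.57
tool_pos: [0.6103, -0.1916, 0.114]
tool_rot: [-179.8, 42.0, 101.8]
force: [0.1, 0.3, -1.2]
grip_width: 0.0256
time_s: 7.82
tool_pos: [0.6106, -0.1918, 0.1134]
tool_rot: [-179.8, 42.0, 101.9]
force: [-0.0, 1.1, 0.1]
grip_width: 0.0257
shift tool mm [-0.2 -0.3  0.3] world [-0.3 -0.4 -0.1] rot tool [0.  0.  0.2]
[0.95281585 0.28935744 0.02277021]
```

Contact is just starting, at the height I calculated. Now I'll lever, first to about 30°.

```bash
python3 -m pendant '[{"rx":0,"ry":2,"rz":0,"tx":0,"ty":0,"tz":3.6,"jaw":10},{"rx":0,"ry":2,"rz":0,"tx":0,"ty":0,"tz":3.2,"jaw":10},{"rx":0,"ry":2,"rz":0,"tx":0,"ty":0,"tz":3.2,"jaw":10},{"rx":0,"ry":2,"rz":0,"tx":0,"ty":0,"tz":3.2,"jaw":10},{"rx":0,"ry":2,"rz":0,"tx":0,"ty":0,"tz":3.2,"jaw":10},{"rx":0,"ry":2,"rz":0,"tx":0,"ty":0,"tz":3.2,"jaw":10},{"rx":0,"ry":0,"rz":0,"tx":0,"ty":0,"tz":0,"jaw":10},{"rx":0,"ry":0,"rz":0,"tx":0,"ty":0,"tz":0,"jaw":10}]'
python3 -c "
from p import *
delta(tcp(30,.032,.0,L=.1215)[0],toolR(30)); print(env.get_obs()['wrist_torque'])"
```

```text
time_s: 8.48
tool_pos: [0.6134, -0.2039, 0.0987]
tool_rot: [-179.9, 30.1, 101.7]
force: [-0.9, 0.1, 4.1]
grip_width: 0.0256
shift tool mm [ 0.3 -0.6 -0.1] world [-0.6  0.2 -0. ] rot tool [0.  0.1 0.1]
[ 0.64181859  0.26278601 -0.03361606]
```

```bash
python3 -m pendant '[{"rx":0,"ry":1,"rz":0,"tx":0,"ty":0,"tz":1.6,"jaw":10},{"rx":0,"ry":1,"rz":0,"tx":0,"ty":0,"tz":1.6,"jaw":10},{"rx":0,"ry":1,"rz":0,"tx":0,"ty":0,"tz":1.6,"jaw":10},{"rx":0,"ry":1,"rz":0,"tx":0,"ty":0,"tz":1.6,"jaw":10},{"rx":0,"ry":0,"rz":0,"tx":0,"ty":0,"tz":0,"jaw":10},{"rx":0,"ry":0,"rz":0,"tx":0,"ty":0,"tz":0,"jaw":10}]'
python3 -c "
from p import *
delta(tcp(26,.032,.0,L=.1215)[0],toolR(26)); print(env.get_obs()['wrist_torque'])"
python3 -m pendant '[{"rx":0,"ry":1,"rz":0,"tx":0,"ty":0,"tz":1.6,"jaw":10},{"rx":0,"ry":1,"rz":0,"tx":0,"ty":0,"tz":1.6,"jaw":10},{"rx":0,"ry":1,"rz":0,"tx":0,"ty":0,"tz":1.6,"jaw":10},{"rx":0,"ry":1,"rz":0,"tx":0,"ty":0,"tz":1.6,"jaw":10},{"rx":0,"ry":0,"rz":0,"tx":0,"ty":0,"tz":0,"jaw":10},{"rx":0,"ry":0,"rz":0,"tx":0,"ty":0,"tz":0,"jaw":10}]'
python3 -c "
from ov import *
delta(tcp(22,.032,.0,L=.1215)[0],toolR(22)); print(env.get_obs()['wrist_torque']); ov('d',L=.1215,views=('side',))"
```

```text
time_s: 8.98
tool_pos: [0.614, -0.2064, 0.0924]
tool_rot: [-179.9, 26.0, 101.8]
force: [0.2, 2.4, 5.9]
grip_width: 0.0258
shift tool mm [-0.6 -0.7 -0.6] world [-0.6 -0.4  0.8] rot tool [ 0.  -0.   0.1]
[ 0.99451381  0.18931633 -0.00650424]
time_s: 9.48
tool_pos: [0.6145, -0.2091, 0.0868]
tool_rot: [-179.9, 22.0, 101.7]
force: [-0.6, 2.7, 5.9]
grip_width: 0.0255
shift tool mm [-0.7 -0.6 -0.7] world [-0.6 -0.5  0.9] rot tool [-0.   0.   0.1]
[ 1.00025213  0.16974985 -0.03485166]
tip [ 0.5916 -0.0988  0.0413]
```

View pics/side_d.png

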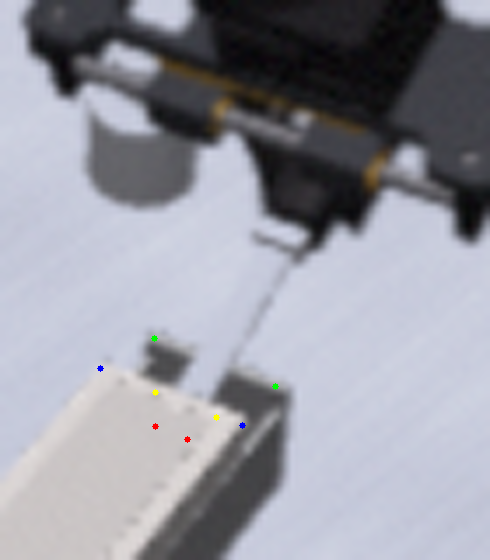

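The blade is loaded at about 6–7 N and the lid's near corner is rising. I'll keep levering.

```bash
python3 -m pendant '[{"rx":0,"ry":1,"rz":0,"tx":0,"ty":0,"tz":1.6,"jaw":10},{"rx":0,"ry":1,"rz":0,"tx":0,"ty":0,"tz":1.6,"jaw":10},{"rx":0,"ry":1,"rz":0,"tx":0,"ty":0,"tz":1.6,"jaw":10},{"rx":0,"ry":1,"rz":0,"tx":0,"ty":0,"tz":1.6,"jaw":10},{"rx":0,"ry":1,"rz":0,"tx":0,"ty":0,"tz":1.6,"jaw":10},{"rx":0,"ry":1,"rz":0,"tx":0,"ty":0,"tz":1.6,"jaw":10},{"rx":0,"ry":1,"rz":0,"tx":0,"ty":0,"tz":1.6,"jaw":10},{"rx":0,"ry":1,"rz":0,"tx":0,"ty":0,"tz":1.6,"jaw":10},{"rx":0,"ry":0,"rz":0,"tx":0,"ty":0,"tz":0,"jaw":10},{"rx":0,"ry":0,"rz":0,"tx":0,"ty":0,"tz":0,"jaw":10}]'
python3 -c "
from ov import *
delta(tcp(14,.032,.0,L=.1215)[0],toolR(14)); print(env.get_obs()['wrist_torque'])"
python3 -m pendant '[{"rx":0,"ry":1,"rz":0,"tx":0,"ty":0,"tz":1.6,"jaw":10},{"rx":0,"ry":1,"rz":0,"tx":0,"ty":0,"tz":1.6,"jaw":10},{"rx":0,"ry":1,"rz":0,"tx":0,"ty":0,"tz":1.6,"jaw":10},{"rx":0,"ry":1,"rz":0,"tx":0,"ty":0,"tz":1.6,"jaw":10},{"rx":0,"ry":1,"rz":0,"tx":0,"ty":0,"tz":1.6,"jaw":10},{"rx":0,"ry":0,"rz":0,"tx":0,"ty":0,"tz":0,"jaw":10},{"rx":0,"ry":0,"rz":0,"tx":0,"ty":0,"tz":0,"jaw":10}]'
python3 -c "
from ov import *
from m import cloud,sel
delta(tcp(9,.032,.0,L=.1215)[0],toolR(9)); print(env.get_obs()['wrist_torque']); ov('e',L=.1215,views=('side',))
P=cloud(cam('side'))-O; a=P@ex; b=P@np.cross(ez,ex)
for x in(-.06,-.03,0,.03,.06): print(x,np.nanmedian(P[(abs(a-x)<.008)&(abs(b)<.02)&(P[:,2]>.05)&(P[:,2]<.09),2]).round(4))"
```

```text
time_s: 10.37
tool_pos: [0.6153, -0.2135, 0.0746]
tool_rot: [-179.9, 14.0, 101.7]
force: [0.4, 0.9, 5.8]
grip_width: 0.0256
shift tool mm [-0.7 -0.5 -1.2] world [-0.4 -0.5  1.4] rot tool [-0.   0.   0.1]
[ 0.96777186  0.05371372 -0.04999291]
time_s: 10.95
tool_pos: [0.6154, -0.2152, 0.0667]
tool_rot: [-179.9, 9.0, 101.7]
force: [0.3, 0.8, 5.7]
grip_width: 0.0255
shift tool mm [-0.9 -0.3 -1.6] world [-0.2 -0.7  1.8] rot tool [-0.1  0.   0.1]
[ 0.81512332  0.0421729  -0.04734889]
tip [ 0.5911 -0.0977  0.0477]
-0.06 0.0728
-0.03 0.0712
0 0.069
0.03 0.0658
0.06 0.0625
```

View pics/side_e.png

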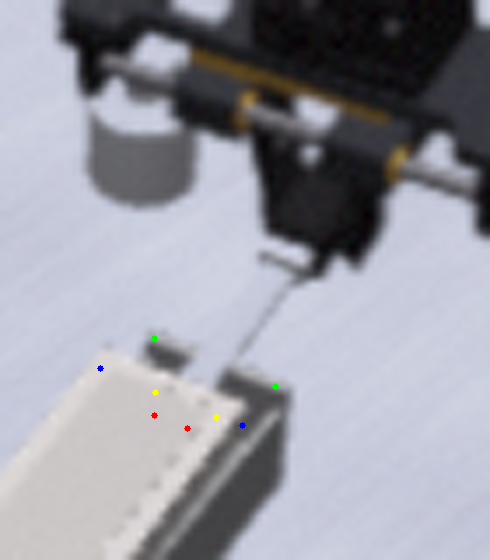

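The -x end of the lid is about 10 mm up, so the catch has let go. I'll ease off, withdraw the blade along its own axis and check that the lip stays up.

```bash
python3 -m pendant '[{"rx":0,"ry":0,"rz":0,"tx":0,"ty":0,"tz":-1.5,"jaw":10},{"rx":0,"ry":0,"rz":0,"tx":-4,"ty":0,"tz":0,"jaw":10},{"rx":0,"ry":0,"rz":0,"tx":-8,"ty":0,"tz":0,"jaw":10},{"rx":0,"ry":0,"rz":0,"tx":-10,"ty":0,"tz":0,"jaw":10},{"rx":0,"ry":0,"rz":0,"tx":-15,"ty":0,"tz":0,"jaw":10},{"rx":0,"ry":0,"rz":0,"tx":-20,"ty":0,"tz":0,"jaw":10},{"rx":0,"ry":0,"rz":0,"tx":-20,"ty":0,"tz":0,"jaw":10},{"rx":0,"ry":0,"rz":0,"tx":0,"ty":0,"tz":0,"jaw":10},{"rx":0,"ry":0,"rz":0,"tx":0,"ty":0,"tz":0,"jaw":10}]'
python3 -c "
from ov import *
from m import cloud,sel
ov('f',L=.1215,views=('side',)); delta([.514,-.305,.0146],toolR(0,78.2))
P=cloud(cam('side'))-O; a=P@ex; b=P@np.cross(ez,ex)
for x in(-.06,-.03,0,.03,.06): print(x,np.nanmedian(P[(abs(a-x)<.008)&(abs(b)<.02)&(P[:,2]>.05)&(P[:,2]<.09),2]).round(4))"
```

```text
time_s: 11.8
tool_pos: [0.6294, -0.2934, 0.0795]
tool_rot: [-179.8, 9.1, 101.5]
force: [0.2, 0.3, -0.7]
grip_width: 0.0258
tip [ 0.6055 -0.1759  0.0602]
shift tool mm [  19.6 -115.8   62.6] world [-115.6  -13.9  -64.5] rot tool [ 1.6  8.9 23.4]
-0.06 0.0725
-0.03 0.0714
0 0.0691
0.03 0.0664
0.06 0.062
```

View pics/side_f.png

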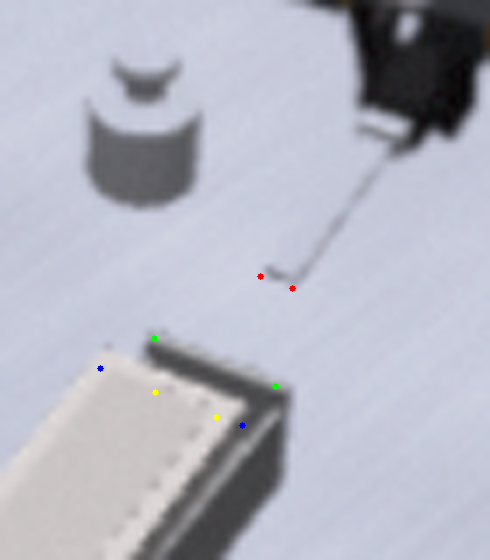

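The lip stays up on the catch. I'll lay the tool back where it was.

```bash
python3 -m pendant '[{"rx":0,"ry":4.5,"rz":0,"tx":0,"ty":-20,"tz":0,"jaw":10},{"rx":0,"ry":4.5,"rz":0,"tx":0,"ty":-24,"tz":0,"jaw":10},{"rx":0,"ry":0,"rz":0,"tx":5,"ty":-24,"tz":0,"jaw":10},{"rx":0,"ry":0,"rz":0,"tx":5,"ty":-24,"tz":0,"jaw":10},{"rx":0,"ry":0,"rz":0,"tx":0,"ty":-22,"tz":0,"jaw":10},{"rx":0,"ry":0,"rz":6,"tx":0,"ty":0,"tz":10,"jaw":10},{"rx":0,"ry":0,"rz":6,"tx":0,"ty":0,"tz":10,"jaw":10},{"rx":0,"ry":0,"rz":6,"tx":0,"ty":0,"tz":10,"jaw":10},{"rx":0,"ry":0,"rz":5.4,"tx":0,"ty":0,"tz":10,"jaw":10},{"rx":0,"ry":0,"rz":0,"tx":0,"ty":0,"tz":0,"jaw":10},{"rx":0,"ry":0,"rz":0,"tx":0,"ty":0,"tz":0,"jaw":10}]'
python3 -c "
from p import *
delta([.514,-.305,.0146],toolR(0,78.2))
from m import *
c=cam('scene'); q=sel(cloud(c),.5,.6,-.25,-.18,.01,.08); print(len(q),np.median(q[:,2]))"
```

```text
time_s: 12.82
tool_pos: [0.5165, -0.3013, 0.0394]
tool_rot: [-179.8, 0.0, 78.6]
force: [-0.0, 0.3, -0.6]
grip_width: 0.0255
shift tool mm [-4.2 -1.7 24.8] world [ -2.5  -3.7 -24.8] rot tool [-0.2  0.   0.4]
238 0.04117728348518862
```

```bash
python3 -m pendant '[{"rx":0,"ry":0,"rz":0,"tx":-4,"ty":-2,"tz":8,"jaw":10},{"rx":0,"ry":0,"rz":0,"tx":0,"ty":0,"tz":8,"jaw":10},{"rx":0,"ry":0,"rz":0,"tx":0,"ty":0,"tz":5,"jaw":10},{"rx":0,"ry":0,"rz":0,"tx":0,"ty":0,"tz":2,"jaw":10},{"rx":0,"ry":0,"rz":0,"tx":0,"ty":0,"tz":0,"jaw":10},{"rx":0,"ry":0,"rz":0,"tx":0,"ty":0,"tz":0,"jaw":10},{"rx":0,"ry":0,"rz":0,"tx":0,"ty":0,"tz":0,"jaw":10}]'
```

```text
time_s: 13.45
tool_pos: [0.5143, -0.3059, 0.0172]
tool_rot: [-179.9, 0.1, 78.4]
force: [-0.0, -0.6, -1.8]
grip_width: 0.0257
```

```bash
python3 -m pendant '[{"rx":0,"ry":0,"rz":0,"tx":0,"ty":0,"tz":1,"jaw":10},{"rx":0,"ry":0,"rz":0,"tx":0,"ty":0,"tz":1,"jaw":10},{"rx":0,"ry":0,"rz":0,"tx":0,"ty":0,"tz":0,"jaw":10},{"rx":0,"ry":0,"rz":0,"tx":0,"ty":0,"tz":0,"jaw":10}]'
python3 -m pendant '[{"rx":0,"ry":0,"rz":0,"tx":0,"ty":0,"tz":0,"jaw":50},{"rx":0,"ry":0,"rz":0,"tx":0,"ty":0,"tz":0,"jaw":50},{"rx":0,"ry":0,"rz":0,"tx":0,"ty":0,"tz":0,"jaw":50},{"rx":0,"ry":0,"rz":0,"tx":0,"ty":0,"tz":0,"jaw":50},{"rx":0,"ry":0,"rz":0,"tx":0,"ty":0,"tz":-15,"jaw":50},{"rx":0,"ry":0,"rz":0,"tx":0,"ty":0,"tz":-35,"jaw":50},{"rx":0,"ry":0,"rz":0,"tx":0,"ty":0,"tz":-35,"jaw":87},{"rx":0,"ry":0,"rz":0,"tx":0,"ty":0,"tz":-35,"jaw":87},{"rx":0,"ry":0,"rz":0,"tx":0,"ty":0,"tz":-20,"jaw":87},{"rx":0,"ry":0,"rz":0,"tx":0,"ty":0,"tz":0,"jaw":87},{"rx":0,"ry":0,"rz":0,"tx":0,"ty":0,"tz":0,"jaw":87}]'
python3 - <<'E'
from p import *
from m import *
c=cam('side'); save(c['img'],'side_g.png'); P=cloud(c); h=sel(P,.42,.6,-.45,-.15,.006,.06); print(np.median(h[:,2]),h[:,2].max(),[np.round(v,1) for v in cv2.minAreaRect((h[:,:2]*1000).astype(np.float32))])
tz=.056; delta(np.array([.5775,-.032,.16]),toolR(0,101.6))
E
```

```text
time_s: 13.78
tool_pos: [0.5144, -0.3059, 0.0153]
tool_rot: [-179.9, 0.1, 78.4]
force: [0.9, -0.7, -1.8]
grip_width: 0.0255
time_s: 14.7
tool_pos: [0.5151, -0.3062, 0.1566]
tool_rot: [179.9, 0.1, 78.3]
force: [-0.7, -0.3, -1.2]
grip_width: 0.0757
0.021778049384526432 0.03274784910356909 [array([ 530.4, -301. ]), array([222.8,  60.2]), np.float64(78.6)]
shift tool mm [280.8   6.8  -5.5] world [ 63.4 273.6   5.3] rot tool [ -0.1   0.  -23.3]
```

View pics/side_g.png

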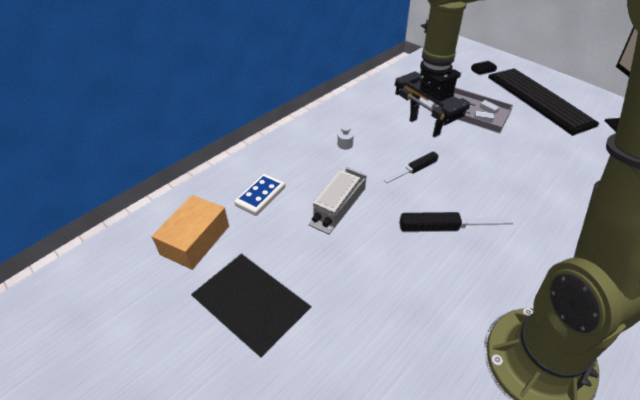

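The tool is down at (423,165). Next I'll go over the lid.

```bash
python3 -m pendant '[{"rx":0,"ry":0,"rz":0,"tx":35,"ty":1,"tz":0,"jaw":87},{"rx":0,"ry":0,"rz":0,"tx":35,"ty":1,"tz":0,"jaw":87},{"rx":0,"ry":0,"rz":0,"tx":35,"ty":1,"tz":0,"jaw":87},{"rx":0,"ry":0,"rz":0,"tx":35,"ty":1,"tz":0,"jaw":87},{"rx":0,"ry":0,"rz":0,"tx":35,"ty":1,"tz":0,"jaw":87},{"rx":0,"ry":0,"rz":0,"tx":35,"ty":1,"tz":0,"jaw":87},{"rx":0,"ry":0,"rz":0,"tx":35,"ty":1,"tz":0,"jaw":87},{"rx":0,"ry":0,"rz":0,"tx":35,"ty":0,"tz":0,"jaw":87},{"rx":0,"ry":0,"rz":-6,"tx":0,"ty":0,"tz":0,"jaw":87},{"rx":0,"ry":0,"rz":-6,"tx":0,"ty":0,"tz":0,"jaw":87},{"rx":0,"ry":0,"rz":-6,"tx":0,"ty":0,"tz":0,"jaw":87},{"rx":0,"ry":0,"rz":-5.3,"tx":0,"ty":0,"tz":0,"jaw":87},{"rx":0,"ry":-4.9,"rz":0,"tx":0,"ty":0,"tz":0,"jaw":87},{"rx":0,"ry":0,"rz":0,"tx":0,"ty":0,"tz":0,"jaw":87},{"rx":0,"ry":0,"rz":0,"tx":0,"ty":0,"tz":0,"jaw":87}]' 30
python3 - <<'E'
from p import *
from m import *
delta(np.array([.5775,-.032,.058]),toolR(4.9,101.6))
c=cam('wrist'); im=c['img']; P=cloud(c)
q=sel(P,.5,.65,-.12,.06,.058,.085); print(len(q),[np.round(v,1) for v in cv2.minAreaRect((q[:,:2]*1000).astype(np.float32))])
save(im,'w4.png')
c=cam('scene'); save(c['img'],'scene_g.png')
E
```

```text
time_s: 16.0
tool_pos: [0.5765, -0.0312, 0.1528]
tool_rot: [-179.7, 4.8, 101.8]
force: [0.0, -0.3, -0.1]
grip_width: 0.087
shift tool mm [ 6.8  1.3 94.6] world [  1.   -0.8 -94.8] rot tool [-0.3 -0.1  0.2]
9546 [array([578.6, -36. ]), array([ 60.3, 143.4]), np.float64(12.0)]
```

View pics/w4.png

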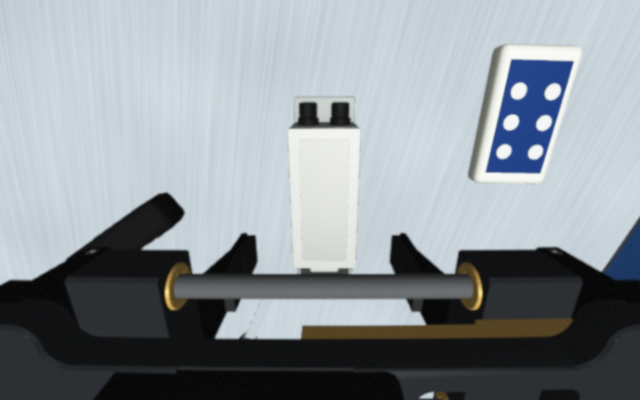

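View pics/scene_g.png

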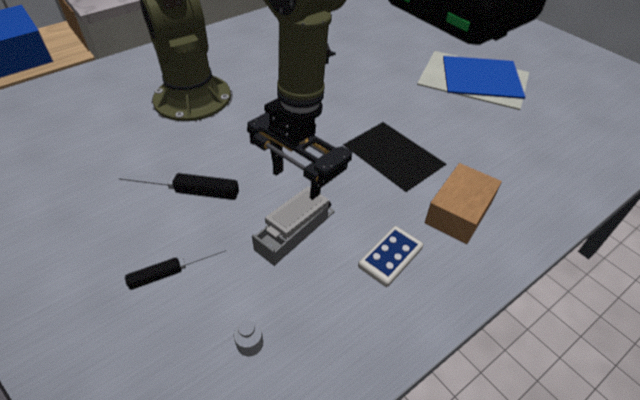

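The lid is centred between the jaws at about (325,200), against an image centre of 323. I'll descend and grip.

```bash
python3 -m pendant '[{"rx":0,"ry":0,"rz":0,"tx":3,"ty":1.5,"tz":30,"jaw":87},{"rx":0,"ry":0,"rz":0,"tx":3,"ty":0,"tz":30,"jaw":87},{"rx":0,"ry":0,"rz":0,"tx":0,"ty":0,"tz":15,"jaw":87},{"rx":0,"ry":0,"rz":0,"tx":0,"ty":0,"tz":8,"jaw":87},{"rx":0,"ry":0,"rz":0,"tx":0,"ty":0,"tz":0,"jaw":87},{"rx":0,"ry":0,"rz":0,"tx":0,"ty":0,"tz":0,"jaw":87},{"rx":0,"ry":0,"rz":0,"tx":0,"ty":0,"tz":0,"jaw":87}]'
python3 -c "
from p import *
delta(np.array([.578,-.032,.061]),toolR(4.9,101.6))"
```

```text
time_s: 16.68
tool_pos: [0.5804, -0.0341, 0.0729]
tool_rot: [180.0, 4.9, 101.6]
force: [0.6, -0.0, 0.5]
grip_width: 0.087
shift tool mm [ 3.5 -1.9 11.6] world [ -2.4   2.1 -11.9] rot tool [0. 0. 0.]
```

```bash
python3 -m pendant '[{"rx":0,"ry":0,"rz":0,"tx":3.5,"ty":-2,"tz":6,"jaw":87},{"rx":0,"ry":0,"rz":0,"tx":0,"ty":0,"tz":5.5,"jaw":87},{"rx":0,"ry":0,"rz":0,"tx":0,"ty":0,"tz":0,"jaw":75},{"rx":0,"ry":0,"rz":0,"tx":0,"ty":0,"tz":0,"jaw":66},{"rx":0,"ry":0,"rz":0,"tx":0,"ty":0,"tz":0,"jaw":62},{"rx":0,"ry":0,"rz":0,"tx":0,"ty":0,"tz":0,"jaw":55},{"rx":0,"ry":0,"rz":0,"tx":0,"ty":0,"tz":0,"jaw":50},{"rx":0,"ry":0,"rz":0,"tx":0,"ty":0,"tz":0,"jaw":50},{"rx":0,"ry":0,"rz":0,"tx":0,"ty":0,"tz":0,"jaw":50},{"rx":0,"ry":0,"rz":0,"tx":0,"ty":0,"tz":0,"jaw":50}]' 20
```

```text
time_s: 17.52
tool_pos: [0.5769, -0.0317, 0.06]
tool_rot: [-179.9, 4.9, 101.7]
force: [0.8, 0.9, 0.3]
grip_width: 0.0597
```

Gripped at 59.7 mm. I'll lift straight up.

```bash
python3 -m pendant '[{"rx":0,"ry":0,"rz":0,"tx":0,"ty":0,"tz":-5,"jaw":50},{"rx":0,"ry":0,"rz":0,"tx":-0.5,"ty":0,"tz":-10,"jaw":50},{"rx":0,"ry":0,"rz":0,"tx":-1,"ty":0,"tz":-15,"jaw":50},{"rx":0,"ry":0,"rz":0,"tx":-2,"ty":0,"tz":-25,"jaw":50},{"rx":0,"ry":0,"rz":0,"tx":-2,"ty":0,"tz":-25,"jaw":50},{"rx":0,"ry":4.9,"rz":0,"tx":0,"ty":0,"tz":-20,"jaw":50},{"rx":0,"ry":0,"rz":0,"tx":0,"ty":0,"tz":0,"jaw":50},{"rx":0,"ry":0,"rz":0,"tx":0,"ty":0,"tz":0,"jaw":50}]'
python3 - <<'E'
from p import *
from m import *
c=cam('side'); save(c['img'],'side_h.png')
delta([.527,.300,.15],toolR(0,93))
E
```

```text
time_s: 18.18
tool_pos: [0.5774, -0.0303, 0.1617]
tool_rot: [180.0, 0.1, 101.5]
force: [-0.2, 0.3, -0.7]
grip_width: 0.0599
shift tool mm [332.4  17.9   9.6] world [-49.2 329.2 -10. ] rot tool [-0.1  0.1  8.6]
```

View pics/side_h.png

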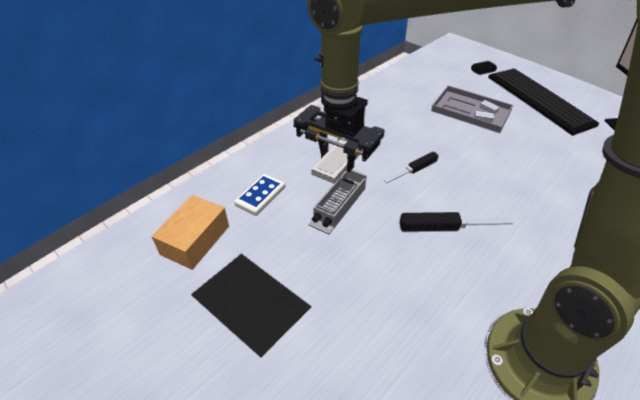

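The lid is up. I'll carry it to the mat, whose centre is at about (252,303) in the side image.

```bash
python3 -m pendant '[{"rx":0,"ry":0,"rz":0,"tx":30,"ty":1.5,"tz":0,"jaw":50},{"rx":0,"ry":0,"rz":0,"tx":30,"ty":1.5,"tz":0,"jaw":50},{"rx":0,"ry":0,"rz":0,"tx":30,"ty":1.5,"tz":0,"jaw":50},{"rx":0,"ry":0,"rz":0,"tx":30,"ty":1.5,"tz":0,"jaw":50},{"rx":0,"ry":0,"rz":0,"tx":30,"ty":1.5,"tz":0,"jaw":50},{"rx":0,"ry":0,"rz":0,"tx":30,"ty":1.5,"tz":0,"jaw":50},{"rx":0,"ry":0,"rz":0,"tx":30,"ty":1.5,"tz":0,"jaw":50},{"rx":0,"ry":0,"rz":0,"tx":30,"ty":1.5,"tz":0,"jaw":50},{"rx":0,"ry":0,"rz":0,"tx":30,"ty":1.5,"tz":0,"jaw":50},{"rx":0,"ry":0,"rz":0,"tx":30,"ty":1.5,"tz":0,"jaw":50},{"rx":0,"ry":0,"rz":0,"tx":30,"ty":2,"tz":0,"jaw":50},{"rx":0,"ry":0,"rz":4.3,"tx":0,"ty":0,"tz":20,"jaw":50},{"rx":0,"ry":0,"rz":4.3,"tx":0,"ty":0,"tz":20,"jaw":50},{"rx":0,"ry":0,"rz":0,"tx":0,"ty":0,"tz":20,"jaw":50},{"rx":0,"ry":0,"rz":0,"tx":0,"ty":0,"tz":0,"jaw":50},{"rx":0,"ry":0,"rz":0,"tx":0,"ty":0,"tz":0,"jaw":50}]'
python3 - <<'E'
from p import *
from m import *
delta([.527,.300,.018],toolR(0,93))
for n in('side','scene'):
    c=cam(n); save(c['img'],n+'_i.png'); P=cloud(c); q=sel(P,.4,.65,.2,.4,.03,.14); 
    o=env.get_obs(); l=(q-o['tool_pos']); l=l[l[:,2]<.03]; a=l[(c['img'].reshape(-1,3)[0:0].shape[0]==0) & (l[:,2]>-.05)]
    print(n,len(a),np.percentile(a[:,2],[1,10,25,50,75,90]).round(4))
E
```

```text
time_s: 19.57
tool_pos: [0.524, 0.2976, 0.0975]
tool_rot: [-179.6, 0.2, 93.1]
force: [0.0, 0.5, -0.9]
grip_width: 0.0597
shift tool mm [ 2.5  3.6 79.5] world [  3.    2.4 -79.5] rot tool [-0.4  0.2  0.1]
side 971 [-0.0113 -0.0041  0.0048  0.0066  0.0076  0.0086]
scene 1057 [-0.0119 -0.0074  0.0016  0.0064  0.0079  0.0122]
```

View pics/side_i.png

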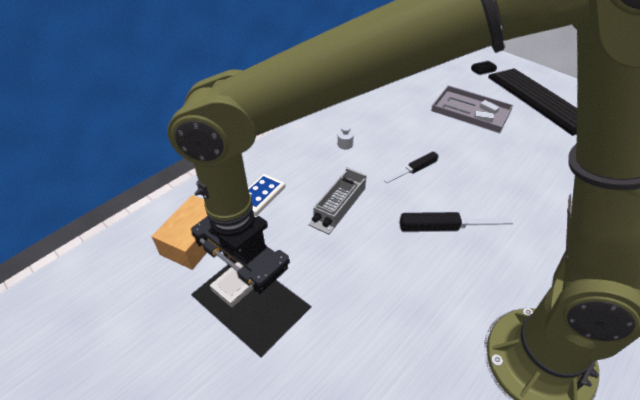

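View pics/scene_i.png

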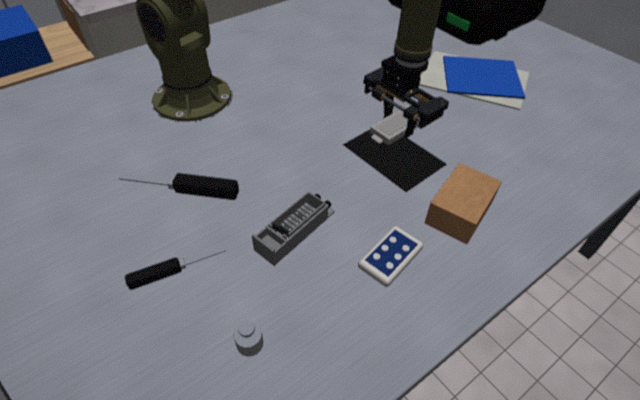

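The fingertips reach about 3 mm below the lid's underside, so I'll release just above the mat for a drop of about 4 mm.

```bash
python3 -m pendant '[{"rx":-0.4,"ry":0.2,"rz":0,"tx":2,"ty":3,"tz":25,"jaw":50},{"rx":0,"ry":0,"rz":0,"tx":0,"ty":0,"tz":25,"jaw":50},{"rx":0,"ry":0,"rz":0,"tx":0,"ty":0,"tz":14,"jaw":50},{"rx":0,"ry":0,"rz":0,"tx":0,"ty":0,"tz":6,"jaw":50},{"rx":0,"ry":0,"rz":0,"tx":0,"ty":0,"tz":3,"jaw":50},{"rx":0,"ry":0,"rz":0,"tx":0,"ty":0,"tz":0,"jaw":50},{"rx":0,"ry":0,"rz":0,"tx":0,"ty":0,"tz":0,"jaw":50},{"rx":0,"ry":0,"rz":0,"tx":0,"ty":0,"tz":0,"jaw":50}]'
```

```text
time_s: 20.33
tool_pos: [0.5303, 0.3008, 0.0282]
tool_rot: [179.6, -0.2, 93.0]
force: [0.3, -0.9, -1.1]
grip_width: 0.0599
```

```bash
python3 -m pendant '[{"rx":0.4,"ry":0.2,"rz":0,"tx":0,"ty":0,"tz":4,"jaw":50},{"rx":0,"ry":0,"rz":0,"tx":0,"ty":0,"tz":4,"jaw":50},{"rx":0,"ry":0,"rz":0,"tx":0,"ty":0,"tz":0,"jaw":50},{"rx":0,"ry":0,"rz":0,"tx":0,"ty":0,"tz":0,"jaw":50},{"rx":0,"ry":0,"rz":0,"tx":0,"ty":0,"tz":0,"jaw":50}]'
```

```text
time_s: 20.75
tool_pos: [0.5293, 0.3002, 0.0187]
tool_rot: [-179.9, -0.4, 93.0]
force: [-0.4, -0.2, -1.5]
grip_width: 0.0601
```

```bash
python3 -m pendant '[{"rx":0,"ry":0,"rz":0,"tx":0,"ty":0,"tz":1,"jaw":50},{"rx":0,"ry":0,"rz":0,"tx":0,"ty":0,"tz":0,"jaw":50},{"rx":0,"ry":0,"rz":0,"tx":0,"ty":0,"tz":0,"jaw":61},{"rx":0,"ry":0,"rz":0,"tx":0,"ty":0,"tz":0,"jaw":64},{"rx":0,"ry":0,"rz":0,"tx":0,"ty":0,"tz":0,"jaw":80},{"rx":0,"ry":0,"rz":0,"tx":0,"ty":0,"tz":0,"jaw":87},{"rx":0,"ry":0,"rz":0,"tx":0,"ty":0,"tz":0,"jaw":87},{"rx":0,"ry":0,"rz":0,"tx":0,"ty":0,"tz":0,"jaw":87},{"rx":0,"ry":0,"rz":0,"tx":0,"ty":0,"tz":-15,"jaw":87},{"rx":0,"ry":0,"rz":0,"tx":0,"ty":0,"tz":-30,"jaw":87},{"rx":0,"ry":0,"rz":0,"tx":0,"ty":0,"tz":-35,"jaw":87},{"rx":0,"ry":0,"rz":0,"tx":0,"ty":0,"tz":-35,"jaw":87},{"rx":0,"ry":0,"rz":0,"tx":0,"ty":0,"tz":-35,"jaw":87},{"rx":0,"ry":0,"rz":0,"tx":0,"ty":0,"tz":-35,"jaw":87},{"rx":0,"ry":0,"rz":0,"tx":0,"ty":0,"tz":0,"jaw":87},{"rx":0,"ry":0,"rz":0,"tx":0,"ty":0,"tz":0,"jaw":87}]'
python3 - <<'E'
from m import *
st()
for n in('side','scene'):
    c=cam(n); save(c['img'],n+'_j.png'); P=cloud(c); im=c['img'].reshape(-1,3)
    q=P[(im.min(1)>90)]; q=sel(q,.45,.62,.2,.4,.01,.04); print(n,len(q),np.percentile(q[:,2],[5,50,95]).round(4),[np.round(v,1) for v in cv2.minAreaRect((q[:,:2]*1000).astype(np.float32))])
    A=np.c_[q[:,:2],np.ones(len(q))]; k=abs(q[:,2]-np.median(q[:,2]))<.004; s=np.linalg.lstsq(A[k],q[k,2],rcond=None)[0]; print('tilt',s[:2].round(3))
    h=sel(P,.44,.58,-.42,-.24,.02,.05); print('handle',np.median(h[:,2]),h[:,2].max(),[np.round(v,1) for v in cv2.minAreaRect((h[:,:2]*1000).astype(np.float32))])
    for nm,b in (('weight',(.6,.9,-.45,-.22,.05,.08)),('pend',(.68,.82,-.05,.14,.016,.028)),('cart',(.7,1,0,.4,.06,.08))):
        q=sel(P,*b); print(nm,[np.round(v,1) for v in cv2.minAreaRect((q[:,:2]*1000).astype(np.float32))])
E
```

```text
time_s: 22.08
tool_pos: [0.5311, 0.3, 0.2057]
tool_rot: [179.8, -0.5, 93.1]
force: [-0.0, -0.5, -0.4]
grip_width: 0.0871
{'time_s': 22.0833, 'qpos': [-14.616, 15.3821, -20.4591, 91.354, 5.1827, 73.8478, -32.7579], 'tool_pos': [0.5311, 0.3, 0.2057], 'tool_rot': [179.8315, -0.5034, 93.0517], 'force': [-0.0346, -0.5463, -0.4038], 'grip_width': 0.0871}
side 1638 [0.0159 0.0222 0.0247] [array([528.5, 299.5]), array([ 62.7, 131. ]), np.float64(4.3)]
tilt [ 0.004 -0.003]
handle 0.028215204314059494 0.03366204510779436 [array([ 509.9, -324.5]), array([113.1,  27. ]), np.float64(78.0)]
weight [array([ 736.6, -252.6]), array([25.2, 28.9]), np.float64(15.6)]
pend [array([754.3,  62.8]), array([ 77.3, 106. ]), np.float64(10.8)]
cart [array([748.3, 295.7]), array([101.6, 126.9]), np.float64(16.4)]
scene 867 [0.0188 0.0215 0.024 ] [array([531.9, 300.6]), array([ 61. , 134.7]), np.float64(3.6)]
tilt [-0.007  0.   ]
handle 0.027219332952724495 0.0319576999198955 [array([ 512.9, -323.6]), array([112.7,  29.1]), np.float64(79.2)]
weight [array([ 740.6, -248.9]), array([27. , 26.9]), np.float64(18.1)]
pend [array([754.8,  75.9]), array([ 75.9, 130. ]), np.float64(11.0)]
cart [array([755.7, 286.1]), array([100.4, 154.4]), np.float64(17.4)]
```

View pics/side_j.png

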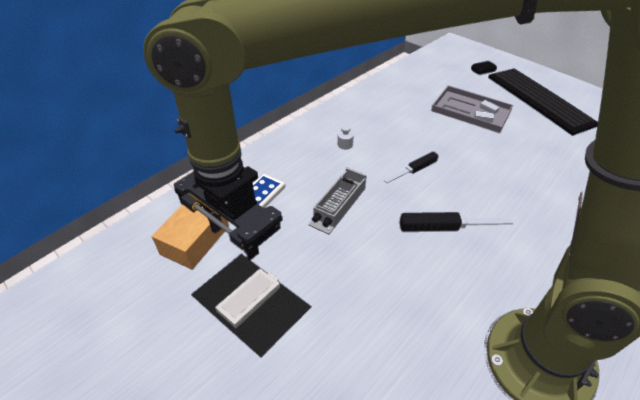

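The lid lies flat on the mat at about (248,297) in the side image. Its top is 21.5–22 mm up, which puts its centre near 12.5 mm, and its tilt is under 0.01 rad. The tool is flat on the bench. In the scene view, which sees them whole, the bystanders have not moved. I'm handing in.

```bash
python3 -c "
from cell import env
print(env.sign_off())"
```

```text
the job is handed in; nothing more can be done
None
```

The box is open, the lid lies flat on the black mat and the pry tool is back on the bench where it started. I handed the job in at about 22 s of the 58 s allowed. `sign_off` gave no verdict.

**Prying:** I picked up the smaller of the two look-alike tools. I slid its blade over the rim and under the lip at 42°, then levered down to 9° with about 6–7 N on the handle. Depth readings then showed the lid's -x end about 10 mm up, and it stayed up after I withdrew the blade.

**Lid:** I gripped it across its width, lifted it to about 160 mm and set it on the mat with a drop of roughly 4 mm.

**Last checks:**
- **Lid:** it sits within about 5 mm of the mat's middle. Its centre is about 12.5 mm up and its tilt is under 0.01 rad.
- **Pry tool:** the handle top is about 28 mm up, as it was at the start, and the tool is clear of both box and lid. I did not measure the blade tip's height separately.
- **Bystanders:** the weight, hand control and carton are within 1 mm of their starting places in the scene view. The side view read the hand control and carton 10–13 mm differently, because the arm was partly blocking it.

**Other disagreements:** the two fixed cameras differed by about 3 mm on positions, so I worked from averages and lined up the blade with the side view. I could not measure the contact force between tool and lid directly; I inferred it from the wrist force.

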